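# Hold the spring probe square on the ringed contact

## Task

Arm the contact tester by pushing its green spring slide all the way in and letting it spring right back out; then take the yellow probe out of its blue stand and hold its tip in the middle of the red-ringed brass stud on the sloping test block, square to the slope, pressing gently so that about half of the spring tip (its red half) goes in, never ramming it against its stop. Finish while still holding the probe there like that; do not touch the two black-ringed studs with it, and leave the jar, the chip tray and the magazine where they stand.

Things in the scene. Friction and masses are not known exactly. Their poses are not given: they have to be found in the camera images.
- tester: Fixed grey tester box, 100 x 80 mm, 55 mm tall (lamps to 65 mm). Origin on the table; the box reaches from 30 mm on its -x side to 70 mm on its +x side of it. Own x axis: the direction in which the slide is pushed; the slide comes out of the -x end, which faces roughly the robot. Yaw up to 0.3 rad; on the left or on the right.
- slide (a joint): Travel of the green spring slide in m: 0 = fully out, 0.020 = fully in against its stop, along the tester's +x. The spring takes about 3 N to start and 7 N fully in, and returns the slide when let go.
- slide_face (a point): Centre of the outer face of the slide's round green push pad (36 mm diameter, 8 mm thick, facing the tester's -x), 30 mm above the table; 78 mm from the tester's origin along its -x when out. Moves with the slide. Behind the pad 30 mm are free when out, 10 mm when in.
- stand: Fixed blue stand, 70 x 70 x 62 mm tall, with a round 20 mm wide, 58 mm deep upright well in the middle of its top. Origin: centre of its underside on the table. On the left or the right, opposite to the tester.
- probe: Loose probe, about 155 g, upright in the stand's well, tip down. Origin: centre of the barrel's lower end (nose), 22 mm above the table; own z points away from the tip. Barrel 16 mm diameter to z = 40 mm; square yellow grip 22 x 22 mm (faces across own x, y), z = 40 to 100 mm, its lower end resting on the stand; 16 mm black cap to 106 mm. Lift straight up 60 mm to clear the well.
- tip (a joint): How far the spring tip is pushed into the probe, in m: 0 = fully out, 0.012 = at its stop. Spring of 500 N/m with 1.2 N preload: about 1.2 N to start, 4.2 N half in (6 mm), 7.2 N at the stop; beyond that it is rigid.
- probe_tip (a point): The very end of the probe's spring tip: a 5 mm pin with a round end, on the probe's axis, 16 mm below the nose when fully out. The pin's upper half is red, its lower half brass; half in, the red has just vanished into the barrel.
- block: Fixed sloping test block, 130 x 160 mm. Origin: centre of its underside on the table. Its flat top plate slopes at 20 degrees (0.349 rad): low (40 mm) on its own -x side towards the robot, high (84 mm) on +x, so its normal leans 20 degrees from vertical towards own -x. It bears a silver ring, a blue disc and three studs in a row along own y, 36 mm apart. Yaw up to 0.35 rad.
- stud_red: Fixed brass stud with a red collar (26 mm diameter), the one to probe; any of the three places. Origin: centre of its foot on the plate, 62 mm above the table. Its axis is square to the slope.
- stud_red_face (a point): Centre of the red-ringed stud's flat brass end face (16 mm diameter), about 69.5 mm above the table. Its z axis points out of the face, square to the slope (20 degrees from vertical, towards the block's -x).
- stud_b: Fixed brass stud like the red one but with a black collar; not to be touched by the probe. Origin: centre of its foot.
- stud_c: The other black-collared stud; not to be touched by the probe. Origin: centre of its foot.
- jar: Loose amber jar with white lid, 48 mm diameter, 55 mm tall, in front of the block; leave alone. Origin: centre of its underside.
- chip_tray: Loose black tray with a grid of pockets, 75 x 75 x 14 mm, beyond on the left; leave alone. Origin: centre of its underside.
- magazine: Loose open aluminium magazine with slots, 70 x 90 mm, 64 mm tall, beyond on the right; leave alone. Origin: centre of its underside.
Not all that is in view belongs to the job. What is meant by the probe is not pink or turquoise, and is the smaller of those in its own colour.

How it is judged:
By the outcome, as a careful person would: the job done as asked, in the order asked, and still so for the second after the job is handed in, while the arm keeps its last pose, push and grip.
It also fails if it takes over 64 s, if anything falls off the work surface, if the arm or the gripper's body presses on something with over 40 N, if the wrist force passes 120 N, or if a joint passes its speed limit or range.

## Robot

A 6-joint arm with a two-finger parallel gripper is mounted at the origin on the work surface. World frame = base frame: x ahead of the robot, y to its left, z up, the work surface at z = 0. Lengths are in m, angles in degrees, forces in N, time in s.
With the tool pointing down it reaches from about 0.375 to 0.9 m from the base axis. Payload 3.1 kg.
Tool frame: the origin (TCP) lies midway between the tips of the shut fingers; the grasp point (between the pads) lies 19 mm behind it; z points along the fingers, x is the direction in which the jaws open and shut, and the axes are right-handed (so a half turn about z gives the same grasp; the last joint's range is limited). The gripper opens to 85 mm and grips with 20 to 120 N. Pads are 22 mm wide; open, the fingers measure 114 mm over their backs; the gripper's body (76 mm by 85 mm) begins 54 mm behind the grasp point. The pads swing forward as they close: fully open they stand 13 mm farther back than shut.
Start: joints at [55.606, 30.224, 82.088, -0, 67.689, -10.227], TCP at [0.256, 0.57, 0.231] pointing down, gripper open.
Joint ranges: [-176.69, 176.69], [-43.24, 126.21], [12.49, 139.97], [-82, 262], [0, 151.66], [-163.58, 163.58]. Speed limits (degrees/s): [159.86, 159.86, 180, 180, 180, 180].

## Interface

Orientations are given as [roll, pitch, yaw] about the fixed x, y, z axes, in that order (R = Rz(yaw) Ry(pitch) Rx(roll)).
In Python, from workcell import r, eyes, job gives the robot as it stands. The module is installed in compiled form; this text tells all that it offers.
- The arm moves only by the shell command python3 -m crank 'ROWS' [FORCE]. ROWS is JSON, a list of rows, each an object with "rot": the turn, a rotation vector about the tool's x, y, z in degrees, a list of three; "dp": the shift along the tool's x, y, z in m, a list of three; "fingers": the opening, from 0 (shut) to 1 (fully open). A call has 1 to 20 rows; each row shifts and turns the pose as measured when the row begins, along the tool's axes as they then stand; what a row does not reach is not made up. A row lasts 1/12 s, in which the tool goes at most 41.7 mm and 7.16 degrees, less where a joint would pass 70% of its speed; a pose out of reach is approached as far as the arm can. A call is refused whole if a number of a shift passes 0.0417 or a number of a turn 7.16, either way. A call with a gripper value outside its range is refused whole. The fingers move at their own pace and stop on an object; FORCE is the grip in N (left out, the last holds). Time passes only in rows, so rows that do not move let the fingers close. It gives the time, the measured TCP pose, the force and the opening at its end, in the units of the state.
- r.observe(): the state, without advancing time (a new reading comes with each control period).
- eyes.get_image(name): name is "scene" or "side" or "wrist"; returns a dict with "pixels" (480x640x3 uint8, red, green, blue), "range_z" (480x640 float32, m along the optical axis (not along the pixel's ray), 0 where there is no reading), "K" (3x3 intrinsics, pixels), "dist_coeffs" ([k1, k2, p1, p2, k3] as OpenCV has them; the pictures are not rectified), "camera_from_world" (4x4, takes a point from world to camera coordinates). Camera axes: x right, y down, z forward; pixel columns grow to the right and rows downward; lengths in m; the calibration is good to about 2 mm. A picture is of the moment at which its call begins.
- job.sign_off(): hands the job in, once; it reports no verdict.
The state is a dict: "clock": time; "joint_positions": joint angles; "dq": joint speeds; "joint_efforts": joint torques, N m; "tool_pos": TCP position; "ee_rot": TCP orientation; "wrist_force": force on the tool from outside, world axes, zero at the start; "ft_torque": the same for the moment, N m; "opening": finger opening in m.
Only numpy, scipy, OpenCV 4.12 (cv2) and the standard library are available. Lean on these libraries where they do the work, as an engineer would, in place of code of your own. Each camera call takes 0.05 s, during which the arm holds its last target.

## Working session

There is one attempt and no reset: what is moved stays moved. The work goes in short steps, Python scripts to look and compute and a shell command to move; the robot and the scene stay as the last step left them, time stands still between calls to the robot, and variables do not carry over. Pictures are saved under pics/ and viewed, and the job is handed in when it is done.

```bash
mkdir -p pics; ls
python3 - <<'E'
from workcell import r,eyes,job
import cv2
print(r.observe())
for n in("scene","side","wrist"):
    d=eyes.get_image(n); cv2.imwrite(f"pics/{n}0.png",d["pixels"][:,:,::-1]); print(n,d["K"],d["dist_coeffs"],d["camera_from_world"])
E
```

```text
pics
{'clock': 0.0, 'joint_positions': array([ 5.56053169e+01,  3.02799882e+01,  8.21570500e+01,  5.06062774e-04,
        6.76897509e+01, -1.02283520e+01]), 'dq': array([-0.02086511, -0.00788939, -0.08295279,  0.09363771,  0.08904213,
        0.05774381]), 'joint_efforts': array([-7.64507536e-05, -4.42349017e+01, -1.78027457e+01, -2.34283743e-04,
        8.36425490e-03, -3.24975690e-05]), 'tool_pos': array([0.25543267, 0.56962686, 0.23031898]), 'ee_rot': array([-1.79977025e+02,  1.24691198e-01,  6.58335014e+01]), 'wrist_force': array([-0.00249619,  0.84352118,  0.01081368]), 'ft_torque': array([-0.01172442, -0.03894161,  0.00579793]), 'opening': 0.0854154268590374}
scene [[602.78596792   0.         337.28734281]
 [  0.         602.78596792 229.92465542]
 [  0.           0.           1.        ]] [-0.12906596  0.          0.          0.          0.        ] [[ 0.34725039  0.93777086 -0.00172685 -0.25737274]
 [ 0.52425889 -0.19565577 -0.82877707 -0.22315696]
 [-0.77754086  0.28688785 -0.55957625  1.57122735]
 [ 0.          0.          0.          1.        ]]
side [[588.59816578   0.         320.50838871]
 [  0.         588.59816578 235.68190203]
 [  0.           0.           1.        ]] [-0.11337949  0.          0.          0.          0.        ] [[ 0.75212786 -0.65891504 -0.01160393 -0.41145975]
 [-0.46292066 -0.51571118 -0.72093442  0.36275726]
 [ 0.46905026  0.54760656 -0.69290613  0.96621455]
 [ 0.          0.          0.          1.        ]]
wrist [[426.49244871   0.         315.40773088]
 [  0.         426.49244871 237.24218221]
 [  0.           0.           1.        ]] [-0.10169951  0.          0.          0.          0.        ] [[ 0.40842593  0.91278678 -0.00292356 -0.62304846]
 [ 0.87306651 -0.38971452  0.29304858 -0.0384965 ]
 [ 0.26635151 -0.1222411  -0.95609308  0.37958153]
 [ 0.          0.          0.          1.        ]]
```

View pics/scene0.png

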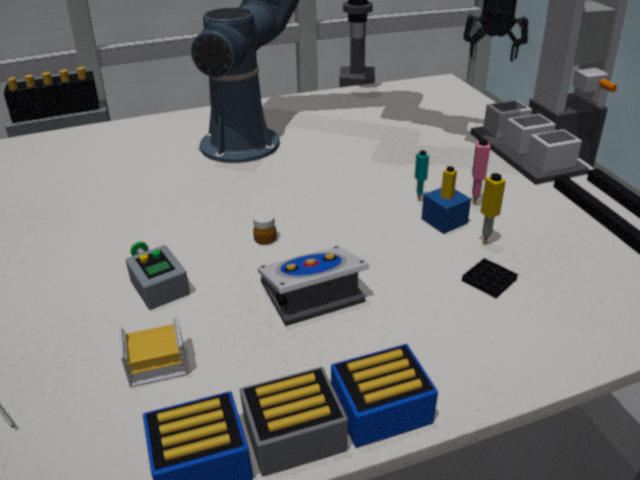

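View pics/side0.png

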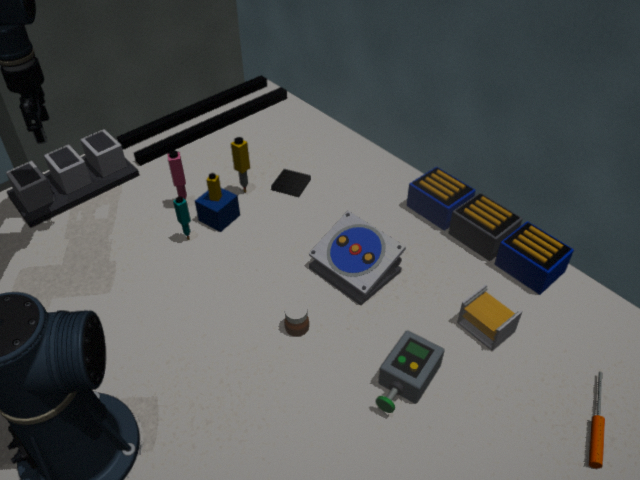

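View pics/wrist0.png

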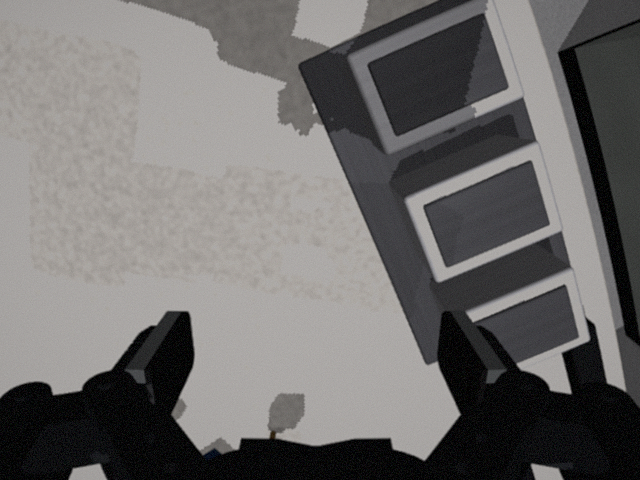

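The scene view shows the tester at (155,275) with its slide at (140,248). The block is at (312,285), and its red stud is the middle one at (311,264). The stand is at (446,208), holding the small yellow probe at (449,183). Next I measure positions from the clouds.

```bash
cat > h.py <<'E'
import numpy as np, cv2
from workcell import r,eyes,job
from scipy.spatial.transform import Rotation as R
def cloud(n,d=None):
    d=d or eyes.get_image(n)
    K,dc,T=d["K"],np.array(d["dist_coeffs"]),d["camera_from_world"]
    v,u=np.mgrid[:480,:640]; p=np.stack([u.ravel(),v.ravel()],1).astype(float)
    q=cv2.undistortPoints(p[:,None],K,dc)[:,0]
    z=d["range_z"].ravel().astype(float)
    c=np.c_[q*z[:,None],z]; w=(c-T[:3,3])@T[:3,:3]
    w[z==0]=np.nan
    return d,w.reshape(480,640,3)
def pix(d,P):
    T=d["camera_from_world"]; rv=cv2.Rodrigues(T[:3,:3].copy())[0]
    return cv2.projectPoints(np.atleast_2d(P).astype(float),rv,T[:3,3].copy(),d["K"],np.array(d["dist_coeffs"]))[0][:,0]
def Rt(): return R.from_euler('xyz',r.observe()['ee_rot'],degrees=True)
E
python3 - <<'E'
from h import *
for n in("scene","side"):
    d,w=cloud(n); np.savez(f"pics/{n}.npz",w=w,p=d["pixels"])
    hsv=cv2.cvtColor(d["pixels"],cv2.COLOR_RGB2HSV).astype(int); H,S,V=hsv[...,0],hsv[...,1],hsv[...,2]
    boxes={"scene":dict(slide=(130,238,152,262),tester=(120,240,190,310),stand=(420,185,472,232),probe=(438,165,460,202),block=(255,245,370,320),jar=(250,210,280,245)),
     "side":dict(slide=(373,385,398,415),tester=(375,325,446,402),stand=(193,185,242,230),probe=(205,170,222,202),block=(305,208,408,302),jar=(282,300,312,336))}[n]
    cols=dict(red=((H<6)|(H>172))&(S>120)&(V>60),green=(H>45)&(H<80)&(S>120),blue=(H>100)&(H<125)&(S>120),yel=(H>18)&(H<32)&(S>140))
    for b,c in [("slide","green"),("tester","green"),("stand","blue"),("probe","yel"),("block","red"),("block","blue"),("block","yel"),("jar","any")]:
        x0,y0,x1,y1=boxes[b]; m=np.zeros((480,640),bool); m[y0:y1,x0:x1]=1
        if c!="any": m&=cols[c]
        q=w[m]; q=q[np.isfinite(q).all(1)]; q=q[q[:,2]>.004]
        if len(q): print(n,b,c,len(q),"mean",q.mean(0).round(4),"lo",np.percentile(q,3,0).round(4),"hi",np.percentile(q,97,0).round(4))
E
```

```text
scene slide green 110 mean [ 0.4431 -0.291   0.0406] lo [ 0.4371 -0.3036  0.0305] hi [ 0.449  -0.2767  0.049 ]
scene tester green 381 mean [ 0.51   -0.27    0.0546] lo [ 0.4392 -0.3016  0.0318] hi [ 0.5588 -0.2449  0.0665]
scene stand blue 1430 mean [0.5319 0.3126 0.0419] lo [0.4926 0.2844 0.0081] hi [0.5544 0.3578 0.0636]
scene probe yel 317 mean [0.5214 0.3191 0.0977] lo [0.5131 0.3103 0.068 ] hi [0.5287 0.3327 0.1241]
scene block red 14 mean [ 0.6413 -0.0113  0.0699] lo [ 0.6362 -0.0204  0.0683] hi [ 0.6468 -0.0012  0.0724]
scene block blue 700 mean [ 0.6434 -0.0125  0.0677] lo [ 0.5938 -0.0594  0.0499] hi [0.6832 0.0343 0.0822]
scene block yel 76 mean [ 0.639  -0.0131  0.0718] lo [ 0.6316 -0.0521  0.069 ] hi [0.6451 0.0296 0.0743]
scene jar any 737 mean [ 0.4554 -0.0473  0.0367] lo [ 0.4281 -0.0675  0.0048] hi [ 0.4699 -0.0251  0.0585]
side slide green 70 mean [ 0.4396 -0.2935  0.0448] lo [ 0.4338 -0.3056  0.0372] hi [ 0.4448 -0.2796  0.0502]
side tester green 114 mean [ 0.4893 -0.2711  0.0568] lo [ 0.4346 -0.2965  0.0439] hi [ 0.5508 -0.2507  0.0674]
side stand blue 1170 mean [0.5036 0.3065 0.0439] lo [0.4734 0.2832 0.0073] hi [0.5476 0.3469 0.0655]
side probe yel 266 mean [0.5095 0.3174 0.0979] lo [0.5    0.3095 0.0663] hi [0.5236 0.3275 0.1252]
side block red 46 mean [ 0.633  -0.012   0.0659] lo [ 0.6215 -0.0223  0.0615] hi [0.6435 0.0013 0.0705]
side block blue 1456 mean [ 0.6339 -0.0108  0.0638] lo [ 0.5898 -0.0572  0.0476] hi [0.679  0.0361 0.0807]
side block yel 97 mean [ 0.6324 -0.0116  0.0702] lo [ 0.625  -0.0522  0.0665] hi [0.6401 0.0309 0.0734]
side jar any 729 mean [ 0.4397 -0.0528  0.0398] lo [ 0.4219 -0.069   0.0062] hi [ 0.462  -0.0284  0.0579]
```

Run:
```python
import cv2
a=cv2.imread('pics/scene0.png');b=cv2.imread('pics/side0.png')
f=lambda i,x,y,w,h:cv2.resize(i[y:y+h,x:x+w],(400,300),interpolation=cv2.INTER_CUBIC)
import numpy as np
cv2.imwrite('pics/crop0.png',np.vstack([np.hstack([f(a,110,230,100,75),f(a,410,155,100,75)]),np.hstack([f(b,360,325,100,75),f(b,170,165,100,75)])]))
```

```text
(no output)
```

View pics/crop0.png

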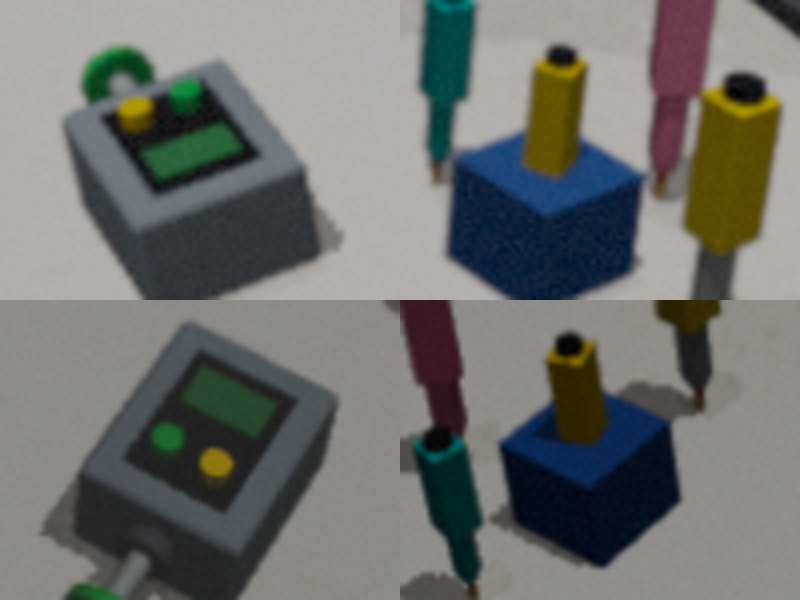

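```bash
cat > fit.py <<'E'
from h import *
W={n:np.load(f"pics/{n}.npz")["w"] for n in("scene","side")}
def sel(n,x,y,z):
    w=W[n].reshape(-1,3); m=np.isfinite(w).all(1)
    for i,(a,b) in enumerate((x,y,z)): m&=(w[:,i]>a)&(w[:,i]<b)
    return w[m]
def rect(q,name):
    (c,s,a)=cv2.minAreaRect(q[:,:2].astype(np.float32)*1000); print(name,len(q),"c",np.round(c,1),"size",np.round(s,1),"ang",round(a,2),"z",np.median(q[:,2]).round(4))
for n in W:
    rect(sel(n,(.4,.7),(-.36,-.2),(.051,.058)),n+" tester top")
    rect(sel(n,(.45,.6),(.25,.37),(.059,.066)),n+" stand top")
    q=sel(n,(.48,.56),(.28,.35),(.09,.118)); rect(q,n+" probe side"); print(q.mean(0))
    q=sel(n,(.48,.56),(.28,.35),(.119,.135)); rect(q,n+" probe top"); print(np.median(q,0),q.max(0))
    q=sel(n,(.53,.75),(-.13,.1),(.035,.1));
    # plane ransac-ish
    m=np.ones(len(q),bool)
    for _ in range(8):
        c=q[m].mean(0); nn=np.linalg.svd(q[m]-c,full_matrices=False)[2][2]; nn*=np.sign(nn[2]); m=abs((q-c)@nn)<.003
    print(n,"block n",nn.round(4),"tilt",np.degrees(np.arccos(nn[2])).round(2),"yaw",np.degrees(np.arctan2(-nn[1],-nn[0])).round(2),"c",c.round(4)); rect(q[m],"  block")
    for nm,x,y in(("decoys",(.3,.8),(.2,.6)),):
        q=sel(n,x,y,(.05,.25)); 
        k=np.round(q[:,:2]/.03).astype(int)
        u,cn=np.unique(k,axis=0,return_counts=True)
        for a,b in zip(u,cn):
            if b>40: print("   ",a*.03,b, q[(k==a).all(1)][:,2].max().round(3))
E
python3 fit.py
```

```text
scene tester top 1120 c [ 575.4 -269.9] size [103.8 254.2] ang 85.78 z 0.0562
scene stand top 511 c [514.8 321.5] size [74.1 75.9] ang 15.63 z 0.0623
scene probe side 174 c [521.6 321.3] size [31.2 19.9] ang 76.51 z 0.1038
[0.52044595 0.31889809 0.10376745]
scene probe top 94 c [514.4 324.6] size [22.1 26.7] ang 29.07 z 0.1237
[0.51815976 0.32067845 0.12365242] [0.52768781 0.33751272 0.13062719]
scene block n [-0.2828 -0.0276  0.9588] tilt 16.51 yaw 5.57 c [ 0.6347 -0.0139  0.0622]
  block 1318 c [638.3  -9.6] size [127.4 161. ] ang 3.91 z 0.0604
    [0.42 0.3 ] 325 0.125
    [0.42 0.33] 67 0.121
    [0.48 0.3 ] 46 0.064
    [0.48 0.39] 65 0.152
    [0.48 0.42] 555 0.159
    [0.51 0.3 ] 278 0.13
    [0.51 0.33] 234 0.131
    [0.51 0.36] 46 0.066
    [0.54 0.3 ] 154 0.108
    [0.54 0.33] 216 0.123
    [0.54 0.36] 80 0.065
    [0.6  0.36] 154 0.161
    [0.63 0.36] 713 0.161
side tester top 1649 c [ 571.7 -271.5] size [106.1 263.9] ang 84.03 z 0.0555
side stand top 465 c [511.7 324.3] size [73.4 74. ] ang 14.34 z 0.063
side probe side 112 c [512.2 323.1] size [26.7 22.6] ang 28.03 z 0.103
[0.50952392 0.31748163 0.10335397]
side probe top 76 c [512.1 323.3] size [26.4 21.2] ang 38.88 z 0.1243
[0.5105709  0.31893769 0.1242922 ] [0.52662775 0.33032011 0.13340724]
side block n [-0.3428 -0.0294  0.9389] tilt 20.12 yaw 4.91 c [ 0.6337 -0.0142  0.0629]
  block 3318 c [634.9 -10.8] size [124.4 161.8] ang 3.62 z 0.0624
    [0.42 0.3 ] 315 0.126
    [0.45 0.42] 132 0.151
    [0.48 0.3 ] 85 0.068
    [0.48 0.33] 107 0.067
    [0.48 0.39] 104 0.15
    [0.48 0.42] 262 0.16
    [0.51 0.3 ] 238 0.126
    [0.51 0.33] 233 0.133
    [0.54 0.3 ] 107 0.067
    [0.54 0.33] 73 0.122
    [0.6  0.36] 367 0.16
    [0.63 0.36] 161 0.16
```

```bash
python3 - <<'E'
from fit import sel,rect,W
from h import *
print('-----')
for n in W:
    q=sel(n,(.455,.60),(-.36,-.2),(.050,.060)); rect(q,n+" tester top")
    h,_=[0,0]
    # stud faces/yaw
    p=np.load(f"pics/{n}.npz")["p"]; hsv=cv2.cvtColor(p,cv2.COLOR_RGB2HSV).astype(int);H,S,V=hsv[...,0],hsv[...,1],hsv[...,2]
    w=W[n]; m=(w[...,0]>.58)&(w[...,0]<.70)&(w[...,1]>-.08)&(w[...,1]<.06)&(w[...,2]>.04)
    br=m&(H>12)&(H<32)&(S>110)&(V>80)
    k,l,st,c=cv2.connectedComponentsWithStats(br.astype(np.uint8))
    for i in range(1,k):
        if st[i,4]>8: print(n,"stud px",c[i].round(1),st[i,4],w[l==i].mean(0).round(4), p[l==i].mean(0))
    m=(w[...,0]>.58)&(w[...,0]<.70)&(w[...,1]>-.08)&(w[...,1]<.06)&((H<9)|(H>170))&(S>110)
    print("red",np.argwhere(m).mean(0)[::-1],m.sum())
    m=(w[...,0]>.42)&(w[...,0]<.46)&(w[...,1]>-.33)&(w[...,1]<-.25)&(H>45)&(H<85)&(S>90)
    q=w[m]; print("pad",q.mean(0),np.percentile(q,[2,98],axis=0).round(4).tolist())
E
python3 - <<'E'
import cv2,numpy as np
a=cv2.imread('pics/scene0.png');b=cv2.imread('pics/side0.png')
f=lambda i,x,y,w,h:cv2.resize(i[y:y+h,x:x+w],(400,300),interpolation=cv2.INTER_CUBIC)
cv2.imwrite('pics/crop1.png',np.vstack([np.hstack([f(a,255,240,120,90),f(b,300,205,120,90)]),np.hstack([f(a,125,235,40,30),f(b,365,380,40,30)])]))
E
```

```text
scene tester top 1120 c [ 575.4 -269.9] size [103.8 254.2] ang 85.78 z 0.0562
scene stand top 511 c [514.8 321.5] size [74.1 75.9] ang 15.63 z 0.0623
scene probe side 174 c [521.6 321.3] size [31.2 19.9] ang 76.51 z 0.1038
[0.52044595 0.31889809 0.10376745]
scene probe top 94 c [514.4 324.6] size [22.1 26.7] ang 29.07 z 0.1237
[0.51815976 0.32067845 0.12365242] [0.52768781 0.33751272 0.13062719]
scene block n [-0.2828 -0.0276  0.9588] tilt 16.51 yaw 5.57 c [ 0.6347 -0.0139  0.0622]
  block 1318 c [638.3  -9.6] size [127.4 161. ] ang 3.91 z 0.0604
    [0.42 0.3 ] 325 0.125
    [0.42 0.33] 67 0.121
    [0.48 0.3 ] 46 0.064
    [0.48 0.39] 65 0.152
    [0.48 0.42] 555 0.159
    [0.51 0.3 ] 278 0.13
    [0.51 0.33] 234 0.131
    [0.51 0.36] 46 0.066
    [0.54 0.3 ] 154 0.108
    [0.54 0.33] 216 0.123
    [0.54 0.36] 80 0.065
    [0.6  0.36] 154 0.161
    [0.63 0.36] 713 0.161
side tester top 1649 c [ 571.7 -271.5] size [106.1 263.9] ang 84.03 z 0.0555
side stand top 465 c [511.7 324.3] size [73.4 74. ] ang 14.34 z 0.063
side probe side 112 c [512.2 323.1] size [26.7 22.6] ang 28.03 z 0.1
[... 922 characters left out ...]
ud px [290.8 267. ] 35 [ 0.6414 -0.0469  0.0719] [127.45714286 102.57142857  43.77142857]
red [309.61904762 265.04761905] 21
pad [ 0.44294497 -0.290663    0.04027365] [[0.437, -0.304, 0.0286], [0.4493, -0.2759, 0.0503]]
side tester top 1951 c [ 529.5 -266.6] size [102.3  80.9] ang 15.07 z 0.0559
side stud px [341.9 239.2] 38 [0.6297 0.0255 0.0704] [123.73684211  94.63157895  40.97368421]
side stud px [354.8 247.9] 40 [ 0.6325 -0.0107  0.0699] [126.925  93.225  39.725]
side stud px [367.9 256.4] 39 [ 0.6351 -0.0462  0.0703] [127.07692308  97.30769231  40.8974359 ]
red [355.16363636 249.52727273] 55
pad [ 0.43915082 -0.29385672  0.04260637] [[0.433, -0.3065, 0.0274], [0.4456, -0.2789, 0.0502]]
```

View pics/crop1.png

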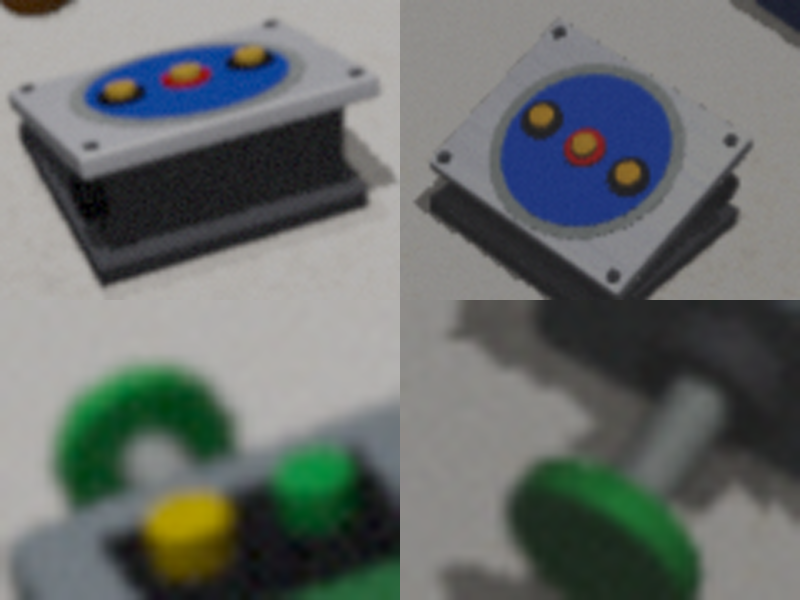

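```bash
cat >> h.py <<'E'
def rel(pos=None,yaw=None,Rtar=None,N=None):
    s=r.observe(); A=R.from_euler('xyz',s['ee_rot'],degrees=True)
    if pos is not None:
        d=A.inv().apply(np.array(pos)-s['tool_pos']); n=int(np.ceil(max(abs(d))/.0415)); print("dp total",d.round(4),"rows>=",n,"each",(d/max(n,1)).round(4))
    if yaw is not None: Rtar=R.from_euler('xyz',[180,0,yaw],degrees=True)
    if Rtar is not None:
        v=(A.inv()*Rtar).as_rotvec(degrees=True); n=int(np.ceil(max(abs(v))/7.15)); print("rot total",v.round(2),"rows>=",n,"each",(v/max(n,1)).round(3))
def st():
    s=r.observe(); print({k:np.round(s[k],3).tolist() for k in("clock","tool_pos","ee_rot","wrist_force","ft_torque","opening","joint_positions")})
E
python3 -c "
from h import *
rel((.50,.0,.22),-75.2)"
```

```text
dp total [-0.4199  0.4563  0.0112] rows>= 11 each [-0.0382  0.0415  0.001 ]
rot total [7.0000e-02 4.0000e-02 1.4103e+02] rows>= 20 each [4.000e-03 2.000e-03 7.052e+00]
```

```bash
python3 -m crank '[{"rot":[0,0,0],"dp":[-0.028,0.0304,0.001],"fingers":0},{"rot":[0,0,0],"dp":[-0.028,0.0304,0.001],"fingers":0},{"rot":[0,0,0],"dp":[-0.028,0.0304,0.001],"fingers":0},{"rot":[0,0,0],"dp":[-0.028,0.0304,0.001],"fingers":0},{"rot":[0,0,0],"dp":[-0.028,0.0304,0.001],"fingers":0},{"rot":[0,0,0],"dp":[-0.028,0.0304,0.001],"fingers":0},{"rot":[0,0,0],"dp":[-0.028,0.0304,0.001],"fingers":0},{"rot":[0,0,0],"dp":[-0.028,0.0304,0.001],"fingers":0},{"rot":[0,0,0],"dp":[-0.028,0.0304,0.001],"fingers":0},{"rot":[0,0,0],"dp":[-0.028,0.0304,0.001],"fingers":0},{"rot":[0,0,0],"dp":[-0.028,0.0304,0.001],"fingers":0},{"rot":[0,0,0],"dp":[-0.028,0.0304,0.001],"fingers":0},{"rot":[0,0,0],"dp":[-0.028,0.0304,0.001],"fingers":0},{"rot":[0,0,0],"dp":[-0.028,0.0304,0.001],"fingers":0}]' 40; python3 -c "
from h import *
st();rel((.40,-.301,.10),-75.2)"
```

```text
clock: 1.42
tool_pos: [0.4872, 0.0394, 0.215]
ee_rot: [179.8, -0.5, 66.8]
wrist_force: [0.2, -0.4, 0.1]
opening: 0.0001
{'clock': 1.417, 'tool_pos': [0.487, 0.039, 0.215], 'ee_rot': [179.839, -0.549, 66.781], 'wrist_force': [0.16, -0.405, 0.126], 'ft_torque': [-0.002, -0.053, 0.022], 'opening': 0.0, 'joint_positions': [-8.806, 20.974, 102.563, 0.592, 56.172, -75.914]}
dp total [-0.3483  0.0537  0.1119] rows>= 9 each [-0.0387  0.006   0.0124]
rot total [ -0.61  -0.43 141.98] rows>= 20 each [-0.031 -0.022  7.099]
```

```bash
python3 -m crank '[{"rot":[0,0,0],"dp":[-0.0387,0.006,0.0],"fingers":0},{"rot":[0,0,0],"dp":[-0.0387,0.006,0.0],"fingers":0},{"rot":[0,0,0],"dp":[-0.0387,0.006,0.0],"fingers":0},{"rot":[0,0,0],"dp":[-0.0387,0.006,0.0],"fingers":0},{"rot":[0,0,0],"dp":[-0.0387,0.006,0.0],"fingers":0},{"rot":[0,0,0],"dp":[-0.0387,0.006,0.0],"fingers":0},{"rot":[0,0,0],"dp":[-0.0387,0.006,0.0],"fingers":0},{"rot":[0,0,0],"dp":[-0.0387,0.006,0.0],"fingers":0},{"rot":[0,0,0],"dp":[-0.0387,0.006,0.0],"fingers":0}]'; python3 -m crank '[{"rot":[0,0,7.15],"dp":[0,0,0.005],"fingers":0},{"rot":[0,0,7.15],"dp":[0,0,0.005],"fingers":0},{"rot":[0,0,7.15],"dp":[0,0,0.005],"fingers":0},{"rot":[0,0,7.15],"dp":[0,0,0.005],"fingers":0},{"rot":[0,0,7.15],"dp":[0,0,0.005],"fingers":0},{"rot":[0,0,7.15],"dp":[0,0,0.005],"fingers":0},{"rot":[0,0,7.15],"dp":[0,0,0.005],"fingers":0},{"rot":[0,0,7.15],"dp":[0,0,0.005],"fingers":0},{"rot":[0,0,7.15],"dp":[0,0,0.005],"fingers":0},{"rot":[0,0,7.15],"dp":[0,0,0.005],"fingers":0},{"rot":[0,0,7.15],"dp":[0,0,0.005],"fingers":0},{"rot":[0,0,7.15],"dp":[0,0,0.005],"fingers":0},{"rot":[0,0,7.15],"dp":[0,0,0.005],"fingers":0},{"rot":[0,0,7.15],"dp":[0,0,0.005],"fingers":0},{"rot":[0,0,7.15],"dp":[0,0,0.005],"fingers":0},{"rot":[0,0,7.15],"dp":[0,0,0.005],"fingers":0},{"rot":[0,0,7.15],"dp":[0,0,0.005],"fingers":0},{"rot":[0,0,7.15],"dp":[0,0,0.005],"fingers":0},{"rot":[0,0,7.15],"dp":[0,0,0.005],"fingers":0},{"rot":[0,0,7.15],"dp":[0,0,0.005],"fingers":0}]'; python3 -c "
from h import *
st();rel((.398,-.3013,.022),-75.2)"
```

```text
clock: 2.17
tool_pos: [0.4013, -0.3212, 0.2131]
ee_rot: [179.1, -0.6, 66.7]
wrist_force: [1.0, -0.1, 0.3]
opening: 0.0001
clock: 3.83
tool_pos: [0.4023, -0.3386, 0.1102]
ee_rot: [-178.7, -0.8, -76.9]
wrist_force: [-0.5, -0.2, -0.3]
opening: -0.0002
{'clock': 3.833, 'tool_pos': [0.402, -0.339, 0.11], 'ee_rot': [-178.731, -0.768, -76.851], 'wrist_force': [-0.498, -0.165, -0.29], 'ft_torque': [-0.032, 0.013, 0.011], 'opening': -0.0, 'joint_positions': [-52.763, 32.761, 103.488, 1.25, 42.539, 23.168]}
dp total [-0.0384 -0.0024  0.0878] rows>= 3 each [-0.0128 -0.0008  0.0293]
rot total [-1.26 -0.79 -1.64] rows>= 1 each [-1.258 -0.786 -1.642]
```

```bash
python3 -m crank '[{"rot":[-1.2,-0.8,-1.6],"dp":[-0.0128,-0.001,0.02],"fingers":0},{"rot":[0,0,0],"dp":[-0.0128,-0.001,0.02],"fingers":0},{"rot":[0,0,0],"dp":[-0.0128,0,0.02],"fingers":0},{"rot":[0,0,0],"dp":[0,0,0.014],"fingers":0},{"rot":[0,0,0],"dp":[0,0,0],"fingers":0},{"rot":[0,0,0],"dp":[0,0,0],"fingers":0}]'
python3 - <<'E'
from h import *
st();rel((.398,-.3013,.022),-75.2)
d=eyes.get_image("side"); cv2.imwrite("pics/s1.png",cv2.resize(d["pixels"][320:440,330:490,::-1],(800,600)))
E
```

```text
clock: 4.33
tool_pos: [0.3971, -0.3025, 0.0336]
ee_rot: [-179.9, -0.2, -75.5]
wrist_force: [0.5, -0.7, -0.3]
opening: -0.0001
{'clock': 4.333, 'tool_pos': [0.397, -0.303, 0.034], 'ee_rot': [-179.881, -0.241, -75.493], 'wrist_force': [0.502, -0.657, -0.296], 'ft_torque': [-0.004, -0.085, 0.02], 'opening': -0.0, 'joint_positions': [-50.151, 40.081, 108.516, 0.008, 31.134, 25.334]}
dp total [-0.001  -0.0012  0.0116] rows>= 1 each [-0.001  -0.0012  0.0116]
rot total [-0.12 -0.24 -0.29] rows>= 1 each [-0.118 -0.241 -0.292]
```

View pics/s1.png

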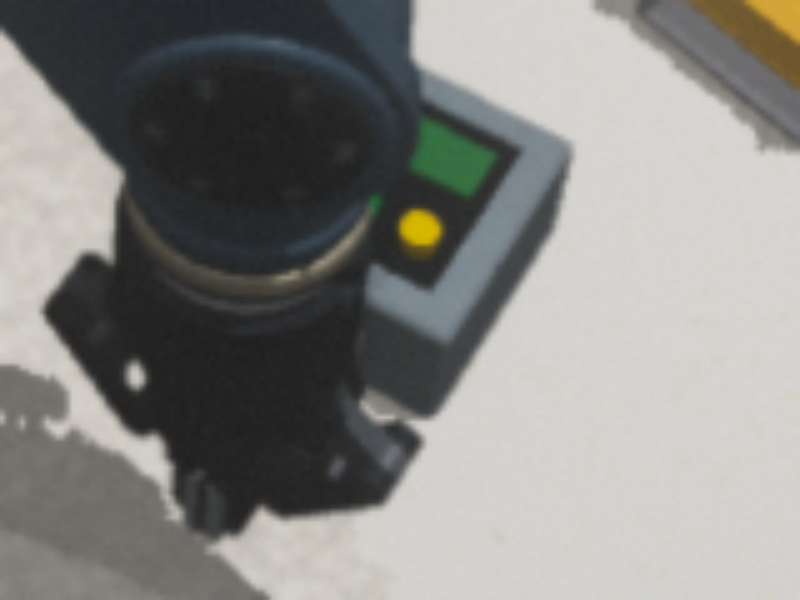

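The tool hangs in front of the slide pad (it hides the pad in this view) and lines up with the tester's axis. I lower it and push along tool -y.

```bash
python3 -m crank '[{"rot":[0,0,0],"dp":[-0.001,-0.004,0.008],"fingers":0},{"rot":[0,0,0],"dp":[0,-0.008,0.003],"fingers":0},{"rot":[0,0,0],"dp":[0,-0.008,0],"fingers":0},{"rot":[0,0,0],"dp":[0,-0.004,0],"fingers":0},{"rot":[0,0,0],"dp":[0,-0.004,0],"fingers":0}]'; python3 -c "from h import *
st()";python3 -m crank '[{"rot":[0,0,0],"dp":[0,-0.005,0],"fingers":0},{"rot":[0,0,0],"dp":[0,-0.005,0],"fingers":0}]'; python3 -c "from h import *
st()"
```

```text
clock: 4.8
tool_pos: [0.4281, -0.2976, 0.0249]
ee_rot: [-179.7, -0.6, -75.6]
wrist_force: [-4.4, -1.6, -3.0]
opening: -0.0001
{'clock': 4.8, 'tool_pos': [0.428, -0.298, 0.025], 'ee_rot': [-179.709, -0.648, -75.593], 'wrist_force': [-4.368, -1.608, -2.972], 'ft_torque': [-0.302, 0.61, -0.078], 'opening': -0.0, 'joint_positions': [-47.064, 41.708, 105.739, -0.103, 31.845, 28.614]}
clock: 4.97
tool_pos: [0.4375, -0.2951, 0.0249]
ee_rot: [-179.9, -0.6, -75.4]
wrist_force: [-5.4, -3.7, -2.2]
opening: 0.0001
{'clock': 4.967, 'tool_pos': [0.437, -0.295, 0.025], 'ee_rot': [-179.879, -0.613, -75.448], 'wrist_force': [-5.352, -3.728, -2.154], 'ft_torque': [-0.545, 0.859, -0.027], 'opening': 0.0, 'joint_positions': [-46.031, 41.943, 104.713, -0.361, 32.751, 29.72]}
```

```bash
python3 -m crank '[{"rot":[0,0,0],"dp":[0,-0.004,0],"fingers":0},{"rot":[0,0,0],"dp":[0,-0.003,0],"fingers":0}]'; python3 -m crank '[{"rot":[0,0,0],"dp":[0,-0.003,0],"fingers":0}]';python3 -m crank '[{"rot":[0,0,0],"dp":[0,-0.003,0],"fingers":0}]'; python3 -m crank '[{"rot":[0,0,0],"dp":[0,-0.003,0],"fingers":0}]'
```

```text
clock: 5.13
tool_pos: [0.4433, -0.2935, 0.025]
ee_rot: [179.9, -0.6, -75.3]
wrist_force: [-7.7, -5.0, -1.0]
opening: 0.0
clock: 5.22
tool_pos: [0.445, -0.293, 0.025]
ee_rot: [179.7, -0.5, -75.2]
wrist_force: [-16.2, -8.9, 3.0]
opening: -0.0004
clock: 5.3
tool_pos: [0.445, -0.2929, 0.0251]
ee_rot: [179.3, -0.4, -75.0]
wrist_force: [-19.4, -13.3, 3.5]
opening: -0.0004
clock: 5.38
tool_pos: [0.4448, -0.293, 0.0252]
ee_rot: [179.0, -0.3, -74.8]
wrist_force: [-13.3, -9.5, 2.0]
opening: -0.0001
```

Hard stop reached (the force jumped at x=0.445 with no further travel). I back off now, then check that the slide comes back out.

```bash
python3 -m crank '[{"rot":[0,0,0],"dp":[0,0.01,0],"fingers":0},{"rot":[0,0,0],"dp":[0,0.015,0],"fingers":0},{"rot":[0,0,0],"dp":[0,0.02,0],"fingers":0},{"rot":[0,0,0],"dp":[0,0.02,-0.01],"fingers":0},{"rot":[0,0,0],"dp":[0,0,-0.035],"fingers":0},{"rot":[0,0,0],"dp":[0,0,-0.04],"fingers":0},{"rot":[0,0,0],"dp":[0,0,-0.04],"fingers":0},{"rot":[0,0,0],"dp":[0,0,-0.04],"fingers":0},{"rot":[0,0,0],"dp":[0,0,-0.03],"fingers":0}]'
python3 - <<'E'
from h import *
st()
d,w=cloud("side"); p=d["pixels"]; cv2.imwrite("pics/s2.png",cv2.resize(p[320:440,330:490,::-1],(800,600)))
hsv=cv2.cvtColor(p,cv2.COLOR_RGB2HSV).astype(int);H,S,V=hsv[...,0],hsv[...,1],hsv[...,2]
m=(w[...,0]>.42)&(w[...,0]<.47)&(w[...,1]>-.33)&(w[...,1]<-.25)&(H>45)&(H<85)&(S>90); m[:,:]&=w[...,2]<.053
print(w[m].mean(0),m.sum())
d,w=cloud("scene"); p=d["pixels"]; cv2.imwrite("pics/s3.png",cv2.resize(p[200:320,80:240,::-1],(800,600)))
hsv=cv2.cvtColor(p,cv2.COLOR_RGB2HSV).astype(int);H,S,V=hsv[...,0],hsv[...,1],hsv[...,2]
m=(w[...,0]>.42)&(w[...,0]<.47)&(w[...,1]>-.33)&(w[...,1]<-.25)&(H>45)&(H<85)&(S>90); m[:,:]&=w[...,2]<.053
print(w[m].mean(0),m.sum())
E
```

```text
clock: 6.13
tool_pos: [0.3818, -0.3058, 0.2236]
ee_rot: [178.6, 0.6, -75.0]
wrist_force: [0.4, -0.9, -0.7]
opening: -0.0001
{'clock': 6.133, 'tool_pos': [0.382, -0.306, 0.224], 'ee_rot': [178.649, 0.613, -74.967], 'wrist_force': [0.381, -0.881, -0.706], 'ft_torque': [0.009, -0.013, 0.001], 'opening': -0.0, 'joint_positions': [-51.19, 20.944, 100.797, -1.149, 59.369, 24.366]}
[ 0.43908647 -0.29325346  0.04365889] 96
[ 0.4431504  -0.29056906  0.04045724] 120
```

View pics/s3.png

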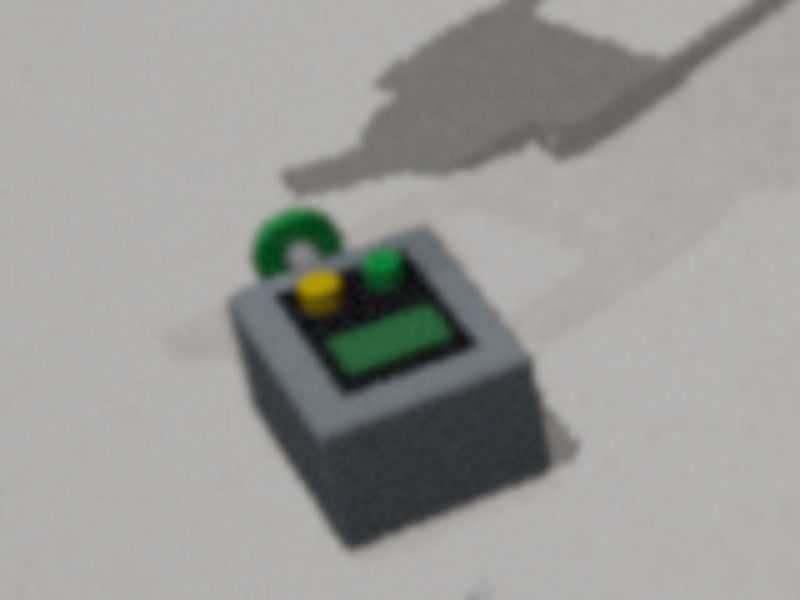

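The slide is fully out again: the pad centre is within about 0.6 mm of where it was before. Now to the stand.

Run:
```python
from h import *
rel((.513,.323,.25),-75)
d=eyes.get_image("wrist"); T=d["camera_from_world"]; c=-T[:3,:3].T@T[:3,3]; s=r.observe(); print("cam in tool",Rt().inv().apply(c-s['tool_pos']), "axis",Rt().inv().apply(T[2,:3]))
```

```text
dp total [-0.5761 -0.288  -0.0289] rows>= 14 each [-0.0412 -0.0206 -0.0021]
rot total [1.11 0.06 0.07] rows>= 1 each [1.113 0.064 0.066]
cam in tool [ 0.00138496 -0.07492126 -0.14487335] axis [0.00613096 0.29161704 0.95651551]
```

```bash
python3 -m crank '[{"rot":[1.1,0,0],"dp":[-0.02,-0.01,-0.002],"fingers":0},{"rot":[0,0,0],"dp":[-0.036,-0.018,-0.002],"fingers":0.5},{"rot":[0,0,0],"dp":[-0.036,-0.018,-0.002],"fingers":0.5},{"rot":[0,0,0],"dp":[-0.036,-0.018,-0.002],"fingers":0.5},{"rot":[0,0,0],"dp":[-0.036,-0.018,-0.002],"fingers":0.5},{"rot":[0,0,0],"dp":[-0.036,-0.018,-0.002],"fingers":0.5},{"rot":[0,0,0],"dp":[-0.036,-0.018,-0.002],"fingers":0.5},{"rot":[0,0,0],"dp":[-0.036,-0.018,-0.002],"fingers":0.5},{"rot":[0,0,0],"dp":[-0.036,-0.018,-0.002],"fingers":0.5},{"rot":[0,0,0],"dp":[-0.036,-0.018,-0.002],"fingers":0.5},{"rot":[0,0,0],"dp":[-0.036,-0.018,-0.002],"fingers":0.5},{"rot":[0,0,0],"dp":[-0.036,-0.018,-0.002],"fingers":0.5},{"rot":[0,0,0],"dp":[-0.036,-0.018,-0.002],"fingers":0.5},{"rot":[0,0,0],"dp":[-0.036,-0.018,-0.002],"fingers":0.5},{"rot":[0,0,0],"dp":[-0.036,-0.018,-0.002],"fingers":0.5},{"rot":[0,0,0],"dp":[-0.02,-0.01,-0.002],"fingers":0.5},{"rot":[0,0,0],"dp":[-0.01,-0.005,0],"fingers":0.5},{"rot":[0,0,0],"dp":[0,0,0],"fingers":0.5},{"rot":[0,0,0],"dp":[0,0,0],"fingers":0.5}]'
python3 - <<'E'
from h import *
st();rel((.513,.323,.25),-75)
d,w=cloud("wrist"); np.savez("pics/wr.npz",w=w,p=d["pixels"]); cv2.imwrite("pics/w1.png",d["pixels"][:,:,::-1])
E
```

```text
clock: 7.87
tool_pos: [0.4992, 0.3246, 0.2302]
ee_rot: [177.4, 1.2, -75.3]
wrist_force: [-0.0, -0.4, -0.7]
opening: 0.0427
{'clock': 7.867, 'tool_pos': [0.499, 0.325, 0.23], 'ee_rot': [177.435, 1.223, -75.346], 'wrist_force': [-0.014, -0.432, -0.699], 'ft_torque': [-0.035, -0.003, 0.047], 'opening': 0.043, 'joint_positions': [21.522, 28.854, 84.983, 1.633, 68.571, 96.212]}
dp total [ 0.0047 -0.012  -0.0205] rows>= 1 each [ 0.0047 -0.012  -0.0205]
rot total [ 2.56  1.23 -0.32] rows>= 1 each [ 2.561  1.231 -0.319]
```

View pics/w1.png

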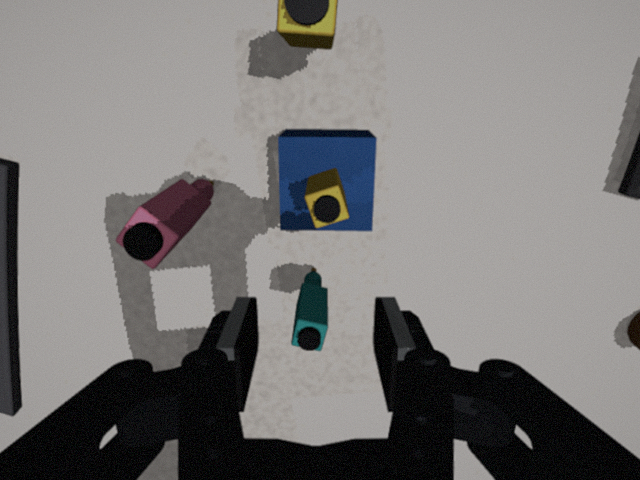

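The wrist view shows the target probe's cap at (327,208) over the blue stand. Its grip is turned about 15° to the image axes. I fit the top face and the stand.

Run:
```python
from h import *
z=np.load("pics/wr.npz"); w,p=z["w"],z["p"]
def f(m,nm):
    q=w[m]; q=q[np.isfinite(q).all(1)]; (c,s,a)=cv2.minAreaRect(q[:,:2].astype(np.float32)*1000); print(nm,len(q),np.round(c,1),np.round(s,1),round(a,2),"z",np.percentile(q[:,2],[5,50,95]).round(4))
b=np.zeros((480,640),bool); b[160:235,295:360]=1
hsv=cv2.cvtColor(p,cv2.COLOR_RGB2HSV).astype(int);H,S,V=hsv[...,0],hsv[...,1],hsv[...,2]
for lo in(.114,.117,.12): f(b&(w[...,2]>lo)&(w[...,2]<.14),"top>%g"%lo)
yl=b&(H>18)&(H<35)&(S>120)&(w[...,2]>.117)
f(yl,"yellow top")
f(b&(V<45)&(w[...,2]>.117),"cap")
b2=np.zeros((480,640),bool); b2[120:240,270:385]=1
f(b2&(abs(w[...,2]-.062)<.004)&(H>100)&(H<125)&(S>100),"stand top")
```

```text
top>0.114 1361 [511.8 322.8] [22.3 22.2] 34.11 z [0.1185 0.1221 0.1283]
top>0.117 1316 [511.8 322.8] [22.3 22.2] 34.24 z [0.1199 0.1222 0.1283]
top>0.12 1246 [511.9 322.9] [22.1 21.9] 32.79 z [0.1205 0.1226 0.1283]
yellow top 746 [512.1 322.9] [21.7 21.9] 33.42 z [0.1195 0.1213 0.1267]
cap 542 [512.2 323. ] [15.1 14.7] 15.99 z [0.126  0.1273 0.1285]
stand top 6781 [512. 323.] [70.  69.4] 14.51 z [0.0601 0.0613 0.0626]
```

```bash
python3 -m crank '[{"rot":[2.5,1.2,-6.3],"dp":[0.0047,-0.012,0.01],"fingers":0.6},{"rot":[0,0,-6.4],"dp":[0,0,0.01],"fingers":0.6},{"rot":[0,0,-6.4],"dp":[0,0,0.01],"fingers":0.6},{"rot":[0,0,0],"dp":[0,0,0],"fingers":0.6},{"rot":[0,0,0],"dp":[0,0,0],"fingers":0.6}]'; python3 -c "
from h import *
st();rel((.512,.323,.076),-56.3)"
```

```text
clock: 8.33
tool_pos: [0.51, 0.3129, 0.1971]
ee_rot: [179.7, 0.1, -56.1]
wrist_force: [0.3, -0.3, 0.3]
opening: 0.0513
{'clock': 8.333, 'tool_pos': [0.51, 0.313, 0.197], 'ee_rot': [179.657, 0.058, -56.125], 'wrist_force': [0.276, -0.269, 0.313], 'ft_torque': [-0.017, -0.032, 0.007], 'opening': 0.051, 'joint_positions': [20.85, 30.598, 87.774, -0.023, 61.975, 76.986]}
dp total [-0.0071 -0.0081  0.1211] rows>= 3 each [-0.0024 -0.0027  0.0404]
rot total [0.34 0.06 0.18] rows>= 1 each [0.343 0.058 0.175]
```

```bash
python3 -m crank '[{"rot":[0.3,0,0.2],"dp":[-0.0071,-0.0081,0.02],"fingers":0.6},{"rot":[0,0,0],"dp":[0,0,0.015],"fingers":0.6},{"rot":[0,0,0],"dp":[0,0,0],"fingers":0.6},{"rot":[0,0,0],"dp":[0,0,0],"fingers":0.6}]'
python3 - <<'E'
from h import *
st();rel((.512,.323,.076),-56.3)
E
```

```text
clock: 8.67
tool_pos: [0.5144, 0.319, 0.1642]
ee_rot: [-179.9, -0.0, -57.3]
wrist_force: [0.6, -0.6, 0.2]
opening: 0.0511
{'clock': 8.667, 'tool_pos': [0.514, 0.319, 0.164], 'ee_rot': [-179.902, -0.02, -57.285], 'wrist_force': [0.625, -0.595, 0.196], 'ft_torque': [-0.018, -0.014, 0.031], 'opening': 0.051, 'joint_positions': [21.239, 33.329, 88.719, -0.0, 57.851, 78.524]}
dp total [-0.0047  0.      0.0882] rows>= 3 each [-0.0016  0.      0.0294]
rot total [-0.1  -0.02 -0.98] rows>= 1 each [-0.098 -0.021 -0.985]
```

```bash
python3 -m crank '[{"rot":[0,0,-0.9],"dp":[-0.0047,0,0.0],"fingers":0.6},{"rot":[0,0,0],"dp":[0,0,0.02],"fingers":0.6},{"rot":[0,0,0],"dp":[0,0,0.02],"fingers":0.6},{"rot":[0,0,0],"dp":[0,0,0.02],"fingers":0.6},{"rot":[0,0,0],"dp":[0,0,0.012],"fingers":0.6},{"rot":[0,0,0],"dp":[0,0,0.0],"fingers":0.6}]'
python3 - <<'E'
from h import *
st();rel((.512,.323,.076),-56.3)
d=eyes.get_image("wrist"); cv2.imwrite("pics/w2.png",d["pixels"][:,:,::-1])
d=eyes.get_image("side"); cv2.imwrite("pics/s5.png",cv2.resize(d["pixels"][120:270,130:330,::-1],(800,600)))
E
```

```text
clock: 9.17
tool_pos: [0.5172, 0.3245, 0.0991]
ee_rot: [-179.0, -0.2, -56.6]
wrist_force: [-0.4, 0.2, -0.5]
opening: 0.0515
{'clock': 9.167, 'tool_pos': [0.517, 0.324, 0.099], 'ee_rot': [-179.019, -0.189, -56.613], 'wrist_force': [-0.427, 0.226, -0.486], 'ft_torque': [0.001, 0.001, 0.013], 'opening': 0.052, 'joint_positions': [21.62, 38.592, 91.118, 0.02, 49.291, 78.218]}
dp total [-0.0017  0.0056  0.023 ] rows>= 1 each [-0.0017  0.0056  0.023 ]
rot total [-0.98 -0.19 -0.31] rows>= 1 each [-0.981 -0.192 -0.311]
```

View pics/w2.png

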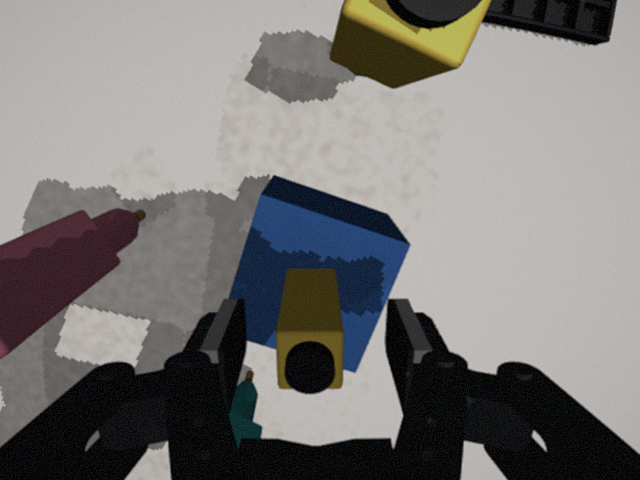

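View pics/s5.png

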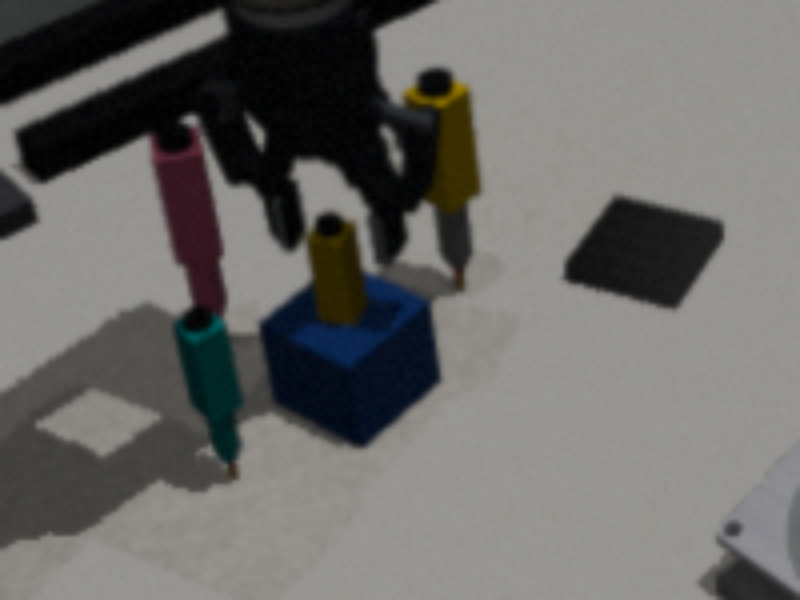

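The probe stands centred and square between the open jaws, with its cap at (310,368). I make the final descent.

```bash
python3 -m crank '[{"rot":[-0.9,0,-0.3],"dp":[-0.0012,0.0056,0.01],"fingers":0.6},{"rot":[0,0,0],"dp":[0,0,0.009],"fingers":0.6},{"rot":[0,0,0],"dp":[0,0,0.0],"fingers":0.6},{"rot":[0,0,0],"dp":[0,0,0.0],"fingers":0.6}]'
python3 - <<'E'
from h import *
st();rel((.512,.323,.076),-56.3)
E
```

```text
clock: 9.6
tool_pos: [0.5154, 0.3241, 0.0847]
ee_rot: [-179.4, -0.3, -56.3]
wrist_force: [0.4, 1.1, 1.1]
opening: 0.0515
{'clock': 9.6, 'tool_pos': [0.515, 0.324, 0.085], 'ee_rot': [-179.37, -0.327, -56.27], 'wrist_force': [0.36, 1.099, 1.127], 'ft_torque': [-0.014, -0.046, -0.014], 'opening': 0.051, 'joint_positions': [21.749, 39.824, 91.526, -0.254, 47.967, 78.186]}
dp total [-0.001   0.0035  0.0086] rows>= 1 each [-0.001   0.0035  0.0086]
rot total [-0.63 -0.33  0.03] rows>= 1 each [-0.63  -0.327  0.032]
```

```bash
python3 -m crank '[{"rot":[-0.6,-0.3,0],"dp":[-0.001,0.0035,0.008],"fingers":0.6},{"rot":[0,0,0],"dp":[0,0,0.0],"fingers":0.6},{"rot":[0,0,0],"dp":[0,0,0.0],"fingers":0.6}]'
python3 - <<'E'
from h import *
st();rel((.512,.323,.076),-56.3)
E
```

```text
clock: 9.85
tool_pos: [0.5122, 0.3231, 0.0766]
ee_rot: [-180.0, -0.0, -56.3]
wrist_force: [0.1, 0.0, 0.4]
opening: 0.0515
{'clock': 9.85, 'tool_pos': [0.512, 0.323, 0.077], 'ee_rot': [-179.952, -0.014, -56.263], 'wrist_force': [0.096, 0.032, 0.413], 'ft_torque': [-0.045, 0.008, 0.021], 'opening': 0.052, 'joint_positions': [21.685, 40.517, 91.764, -0.005, 47.668, 77.952]}
dp total [-0.      0.0002  0.0006] rows>= 1 each [-0.      0.0002  0.0006]
rot total [-0.05 -0.01  0.04] rows>= 1 each [-0.048 -0.014  0.037]
```

Exactly on target. I close the jaws on the grip.

```bash
python3 -m crank '[{"rot":[0,0,0],"dp":[0,0,0],"fingers":0},{"rot":[0,0,0],"dp":[0,0,0],"fingers":0},{"rot":[0,0,0],"dp":[0,0,0],"fingers":0},{"rot":[0,0,0],"dp":[0,0,0],"fingers":0},{"rot":[0,0,0],"dp":[0,0,0],"fingers":0},{"rot":[0,0,0],"dp":[0,0,0],"fingers":0},{"rot":[0,0,0],"dp":[0,0,0],"fingers":0}]' 60; python3 -c "
from h import *
st()"
```

```text
clock: 10.43
tool_pos: [0.5122, 0.3231, 0.0765]
ee_rot: [-180.0, -0.0, -56.3]
wrist_force: [-0.5, 1.2, -0.9]
opening: 0.0214
{'clock': 10.433, 'tool_pos': [0.512, 0.323, 0.077], 'ee_rot': [-179.959, -0.011, -56.27], 'wrist_force': [-0.5, 1.158, -0.938], 'ft_torque': [0.013, 0.022, 0.04], 'opening': 0.021, 'joint_positions': [21.682, 40.52, 91.763, -0.003, 47.674, 77.955]}
```

```bash
python3 -m crank '[{"rot":[0,0,0],"dp":[0,0,-0.008],"fingers":0},{"rot":[0,0,0],"dp":[0,0,-0.012],"fingers":0},{"rot":[0,0,0],"dp":[0,0,-0.014],"fingers":0},{"rot":[0,0,0],"dp":[0,0,-0.014],"fingers":0},{"rot":[0,0,0],"dp":[0,0,-0.014],"fingers":0},{"rot":[0,0,0],"dp":[0,0,-0.014],"fingers":0},{"rot":[0,0,0],"dp":[0,0,-0.02],"fingers":0},{"rot":[0,0,0],"dp":[0,0,-0.02],"fingers":0},{"rot":[0,0,0],"dp":[0,0,-0.01],"fingers":0},{"rot":[0,0,0],"dp":[0,0,0],"fingers":0}]'
python3 - <<'E'
from h import *
st()
d=eyes.get_image("side"); cv2.imwrite("pics/s6.png",cv2.resize(d["pixels"][90:240,130:330,::-1],(800,600)))
n=np.array([-np.sin(np.radians(20))*np.cos(np.radians(4.5)),-np.sin(np.radians(20))*np.sin(np.radians(4.5)),np.cos(np.radians(20))])
A=Rt(); z=A.apply([0,0,1]); ax=np.cross(z,-n); ax/=np.linalg.norm(ax); ang=np.degrees(np.arccos(z@-n))
print("tilt in tool axes",A.inv().apply(ax)*ang)
rel((.60,.0,.25))
E
```

```text
clock: 11.27
tool_pos: [0.5113, 0.3227, 0.215]
ee_rot: [-179.9, -0.0, -56.3]
wrist_force: [-0.1, 0.6, -1.9]
opening: 0.0213
{'clock': 11.267, 'tool_pos': [0.511, 0.323, 0.215], 'ee_rot': [-179.894, -0.025, -56.269], 'wrist_force': [-0.141, 0.567, -1.921], 'ft_torque': [-0.0, -0.014, -0.026], 'opening': 0.021, 'joint_positions': [21.683, 29.661, 86.182, -0.003, 64.048, 77.954]}
tilt in tool axes [ 1.73767836e+01  9.74666847e+00 -9.56119800e-19]
dp total [ 0.3177  0.1052 -0.0357] rows>= 8 each [ 0.0397  0.0131 -0.0045]
```

View pics/s6.png

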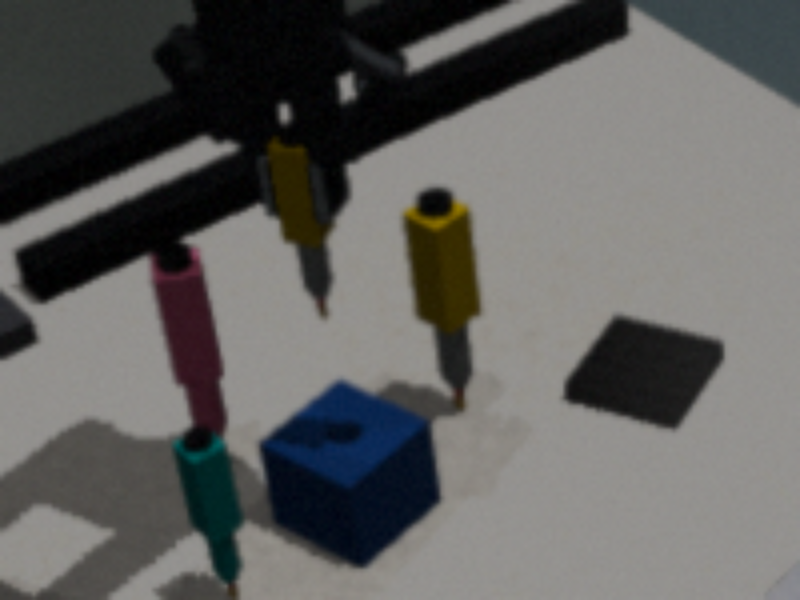

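The probe is out of the well and held straight. I move above the block and tilt.

```bash
python3 -m crank '[{"rot":[0,0,0],"dp":[0.015,0.005,-0.003],"fingers":0},{"rot":[0,0,0],"dp":[0.029,0.0096,-0.003],"fingers":0},{"rot":[0,0,0],"dp":[0.029,0.0096,-0.003],"fingers":0},{"rot":[0,0,0],"dp":[0.029,0.0096,-0.003],"fingers":0},{"rot":[0,0,0],"dp":[0.029,0.0096,-0.003],"fingers":0},{"rot":[0,0,0],"dp":[0.029,0.0096,-0.003],"fingers":0},{"rot":[0,0,0],"dp":[0.029,0.0096,-0.003],"fingers":0},{"rot":[0,0,0],"dp":[0.029,0.0096,-0.003],"fingers":0},{"rot":[0,0,0],"dp":[0.029,0.0096,-0.003],"fingers":0},{"rot":[0,0,0],"dp":[0.029,0.0096,-0.003],"fingers":0},{"rot":[0,0,0],"dp":[0.02,0.007,-0.003],"fingers":0},{"rot":[0,0,0],"dp":[0.01,0.003,-0.003],"fingers":0},{"rot":[4,2.2,0],"dp":[0,0,0],"fingers":0},{"rot":[4,2.2,0],"dp":[0,0,0],"fingers":0},{"rot":[4,2.2,0],"dp":[0,0,0],"fingers":0},{"rot":[4,2.2,0],"dp":[0,0,0],"fingers":0},{"rot":[0,0,0],"dp":[0,0,0],"fingers":0},{"rot":[0,0,0],"dp":[0,0,0],"fingers":0}]'
cat >> h.py <<'E'
FACE=np.array([.6345,-.0108,.0695]); BY=4.5
def nrm(by=None):
    by=np.radians(BY if by is None else by); t=np.radians(20); return np.array([-np.sin(t)*np.cos(by),-np.sin(t)*np.sin(by),np.cos(t)])
TIP=np.array([0,0,.0705])
def aim(gap,face=None):
    f=FACE if face is None else face
    n=nrm(); s=r.observe(); A=Rt(); z=A.apply([0,0,1]); ax=np.cross(z,-n); ang=np.arcsin(np.linalg.norm(ax)); ax=ax/np.linalg.norm(ax)*ang
    B=R.from_rotvec(ax)*A
    tip=s['tool_pos']+A.apply(TIP); print("tip",tip.round(4),"force along n",round(float(s['wrist_force']@n),2))
    d=f+n*gap-B.apply(TIP)-s['tool_pos']
    print("rot",np.degrees(A.inv().apply(ax)).round(2),"dp",A.inv().apply(d).round(4))
E
python3 -c "
from h import *
st();aim(.06)"
```

```text
clock: 12.82
tool_pos: [0.5893, -0.0, 0.2383]
ee_rot: [-164.5, -7.9, -57.3]
wrist_force: [-0.2, -0.6, -1.9]
opening: 0.0212
{'clock': 12.817, 'tool_pos': [0.589, -0.0, 0.238], 'ee_rot': [-164.463, -7.945, -57.267], 'wrist_force': [-0.184, -0.562, -1.905], 'ft_torque': [-0.041, 0.218, 0.051], 'opening': 0.021, 'joint_positions': [-13.911, 21.253, 100.015, 8.768, 42.674, 36.656]}
tip [0.6103 0.0023 0.171 ] force along n -1.71
rot [2.01 1.74 0.  ] dp [0.0059 0.0196 0.0438]
```

```bash
python3 -m crank '[{"rot":[2,1.7,0],"dp":[0.003,0.0098,0.015],"fingers":0},{"rot":[0,0,0],"dp":[0.003,0.0098,0.015],"fingers":0},{"rot":[0,0,0],"dp":[0,0,0],"fingers":0},{"rot":[0,0,0],"dp":[0,0,0],"fingers":0}]'
python3 - <<'E'
from h import *
aim(.05)
for n in("scene","side","wrist"):
    d,w=cloud(n); np.savez(f"pics/{n}_b.npz",w=w,p=d["pixels"]); print(n,"face px",pix(d,FACE).round(1),"tip px",pix(d,r.observe()['tool_pos']+Rt().apply(TIP)).round(1)); cv2.imwrite(f"pics/{n}_b.png",d["pixels"][:,:,::-1])
a=cv2.imread('pics/scene_b.png');b=cv2.imread('pics/side_b.png')
f=lambda i,x,y,w,h:cv2.resize(i[y:y+h,x:x+w],(400,300),interpolation=cv2.INTER_CUBIC)
cv2.imwrite('pics/crop2.png',np.hstack([f(a,255,180,160,120),f(b,280,160,160,120)]))
E
```

```text
clock: 13.15
tool_pos: [0.5896, -0.0131, 0.2057]
ee_rot: [-162.4, -9.5, -57.5]
wrist_force: [-0.2, 0.2, -0.3]
opening: 0.0215
tip [ 0.6135 -0.011   0.1395] force along n -0.26
rot [-0.02  0.17  0.  ] dp [-0.001   0.0044  0.0229]
scene face px [[309.8 261.3]] tip px [[304.6 221.1]]
side face px [[355.6 247.6]] tip px [[349.3 227. ]]
wrist face px [[313.1 225.4]] tip px [[315.4 252.8]]
```

View pics/wrist_b.png

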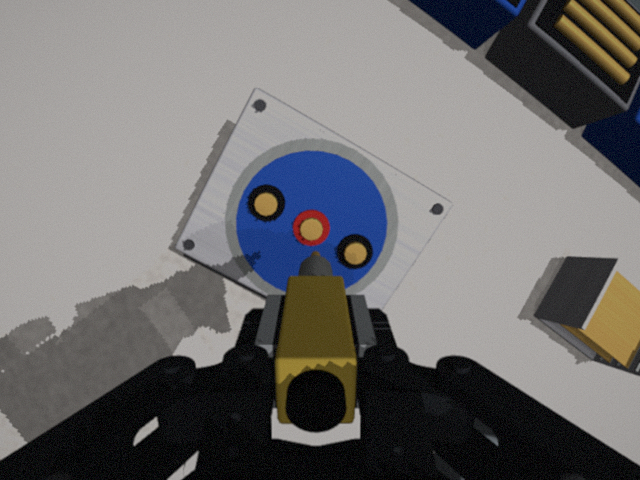

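View pics/crop2.png

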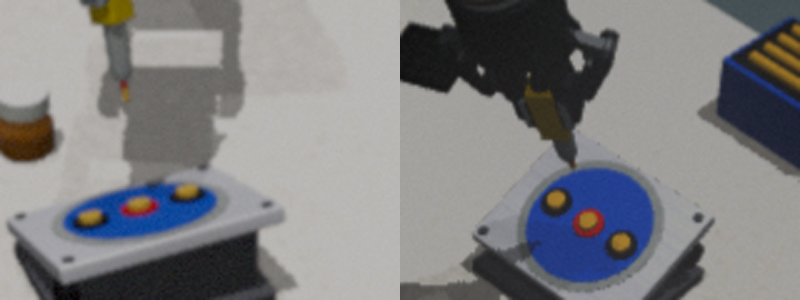

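The tip projects where I see it, at (305,219) in scene and (350,226) in side, within about 2 px. I refine the stud from the wrist view, where its brass face is at (312,229).

Run:
```python
from h import *
z=np.load("pics/wrist_b.npz"); w,p=z["w"],z["p"]
hsv=cv2.cvtColor(p,cv2.COLOR_RGB2HSV).astype(int);H,S,V=hsv[...,0],hsv[...,1],hsv[...,2]
b=np.zeros((480,640),bool); b[150:275,225:400]=1
q=w[b&(H>100)&(H<125)&(S>150)]; q=q[np.isfinite(q).all(1)]
c=np.median(q,0); m=np.ones(len(q),bool)
for _ in range(6):
    c=q[m].mean(0); n=np.linalg.svd(q[m]-c,full_matrices=False)[2][2]; n*=np.sign(n[2]); m=abs((q-c)@n)<.003
print("plane tilt",np.degrees(np.arccos(n[2])),"yaw",np.degrees(np.arctan2(-n[1],-n[0])),"ctr",c, m.sum())
br=b&(H>12)&(H<28)&(S>90)&(V>110); br[265:]=0
k,l,stt,cc=cv2.connectedComponentsWithStats(br.astype(np.uint8))
P=[]
d=eyes.get_image("wrist")
K,dc,T=d["K"],np.array(d["dist_coeffs"]),d["camera_from_world"]; o=-T[:3,:3].T@T[:3,3]
for i in range(1,k):
    if stt[i,4]>60:
        ray=T[:3,:3].T@np.r_[cv2.undistortPoints(cc[i][None,None].astype(float),K,dc)[0,0],1]
        # intersect with face plane (nominal, z .0695 at FACE)
        nn=nrm(); t=((FACE-o)@nn)/(ray@nn); X=o+t*ray
        P.append(X); print(cc[i].round(1),stt[i,4],"depth mean",w[l==i].mean(0).round(4),"ray@face plane",X.round(4))
P=np.array(P); P=P[np.argsort(P[:,1])]; v=P[-1]-P[0]; print("row yaw",np.degrees(np.arctan2(-v[0],v[1])),np.linalg.norm(v))
```

```text
plane tilt 19.905932852203765 yaw 3.964825523386001 ctr [ 0.64142001 -0.0055413   0.06567945] 11749
[265.6 203.8] 396 depth mean [nan nan nan] ray@face plane [0.6294 0.0248 0.0687]
[311.1 228.8] 388 depth mean [nan nan nan] ray@face plane [ 0.6321 -0.0111  0.0686]
[355.2 253.1] 356 depth mean [nan nan nan] ray@face plane [ 0.6348 -0.0471  0.0686]
row yaw 4.282464524939415 0.07205998138128178
```

```bash
sed -i 's/^FACE=.*/FACE=np.array([.6335,-.0110,.0695]); BY=4.3/' h.py; python3 -c "
from h import *
aim(.04)"
```

```text
tip [ 0.6144 -0.0112  0.1407] force along n -0.97
rot [-0.19  0.07 -0.  ] dp [-0.0022  0.0061  0.0334]
```

```bash
python3 -m crank '[{"rot":[0,0,0],"dp":[-0.0015,0.0057,0.012],"fingers":0},{"rot":[0,0,0],"dp":[0,0,0.012],"fingers":0},{"rot":[0,0,0],"dp":[0,0,0.01],"fingers":0},{"rot":[0,0,0],"dp":[0,0,0],"fingers":0},{"rot":[0,0,0],"dp":[0,0,0],"fingers":0}]'; python3 -c "
from h import *
st();aim(.012)"
```

```text
clock: 13.77
tool_pos: [0.6012, -0.0134, 0.175]
ee_rot: [-161.9, -10.0, -57.5]
wrist_force: [0.8, -0.6, -1.7]
opening: 0.0212
{'clock': 13.767, 'tool_pos': [0.601, -0.013, 0.175], 'ee_rot': [-161.948, -9.969, -57.49], 'wrist_force': [0.753, -0.649, -1.685], 'ft_torque': [-0.043, 0.276, -0.038], 'opening': 0.021, 'joint_positions': [-15.376, 27.071, 104.427, 13.901, 29.824, 29.584]}
tip [ 0.6259 -0.0115  0.1089] force along n -1.82
rot [-0.51 -0.2  -0.  ] dp [-0.0029  0.0051  0.0276]
```

```bash
python3 -m crank '[{"rot":[-0.5,-0.2,0],"dp":[-0.0029,0.0051,0.003],"fingers":0},{"rot":[0,0,0],"dp":[0,0.001,0.008],"fingers":0},{"rot":[0,0,0],"dp":[0,0.001,0.006],"fingers":0},{"rot":[0,0,0],"dp":[0,0,0],"fingers":0},{"rot":[0,0,0],"dp":[0,0,0],"fingers":0}]'; python3 -c "
from h import *
st();aim(.010)"
```

```text
clock: 14.18
tool_pos: [0.6006, -0.0145, 0.1551]
ee_rot: [-162.5, -9.8, -57.4]
wrist_force: [-0.7, -0.0, -2.6]
opening: 0.0211
{'clock': 14.183, 'tool_pos': [0.601, -0.015, 0.155], 'ee_rot': [-162.467, -9.802, -57.413], 'wrist_force': [-0.686, -0.007, -2.593], 'ft_torque': [-0.005, 0.258, -0.028], 'opening': 0.021, 'joint_positions': [-15.364, 29.028, 105.047, 14.308, 27.728, 28.914]}
tip [ 0.6247 -0.0127  0.0889] force along n -2.2
rot [-0.   -0.02  0.  ] dp [-0.     -0.0021  0.0113]
```

```bash
python3 -m crank '[{"rot":[0,0,0],"dp":[0,-0.002,0.005],"fingers":0},{"rot":[0,0,0],"dp":[0,0,0.004],"fingers":0},{"rot":[0,0,0],"dp":[0,0,0],"fingers":0},{"rot":[0,0,0],"dp":[0,0,0],"fingers":0}]'
python3 - <<'E'
from h import *
st();aim(.010)
ims=[]
for n in("scene","side","wrist"):
    tp=r.observe()['tool_pos']+Rt().apply(TIP)
    d,w=cloud(n); np.savez(f"pics/{n}_c.npz",w=w,p=d["pixels"]); a=pix(d,FACE)[0];t=pix(d,tp)[0]; print(n,"face px",a.round(1),"tip px",t.round(1))
    x,y=int(a[0])-30,int(a[1])-30; f=1
    ims.append(cv2.resize(d["pixels"][y-0:y+45,x:x+60,::-1],(800//2,300),interpolation=cv2.INTER_CUBIC) if n!="wrist" else cv2.resize(d["pixels"][int(a[1])-45:int(a[1])+45,int(a[0])-60:int(a[0])+60,::-1],(400,300),interpolation=cv2.INTER_CUBIC)); print(n,"crop origin",x,y)
ims.append(np.zeros_like(ims[0]))
cv2.imwrite("pics/c3.png",np.vstack([np.hstack(ims[:2]),np.hstack(ims[2:])]))
E
```

```text
clock: 14.52
tool_pos: [0.606, -0.0132, 0.1467]
ee_rot: [-162.4, -9.8, -57.4]
wrist_force: [0.3, -0.3, -0.8]
opening: 0.0211
{'clock': 14.517, 'tool_pos': [0.606, -0.013, 0.147], 'ee_rot': [-162.438, -9.831, -57.432], 'wrist_force': [0.333, -0.298, -0.79], 'ft_torque': [-0.008, 0.229, 0.005], 'opening': 0.021, 'joint_positions': [-15.048, 30.169, 104.692, 14.499, 26.87, 28.961]}
tip [ 0.6301 -0.0114  0.0804] force along n -0.85
rot [-0.03 -0.05  0.  ] dp [-0.0004  0.0004  0.0014]
scene face px [309.5 261. ] tip px [308.5 254.9]
scene crop origin 279 231
side face px [355.3 247.9] tip px [354.4 245. ]
side crop origin 325 217
wrist face px [314.3 246.7] tip px [315. 253.]
wrist crop origin 284 216
```

View pics/c3.png

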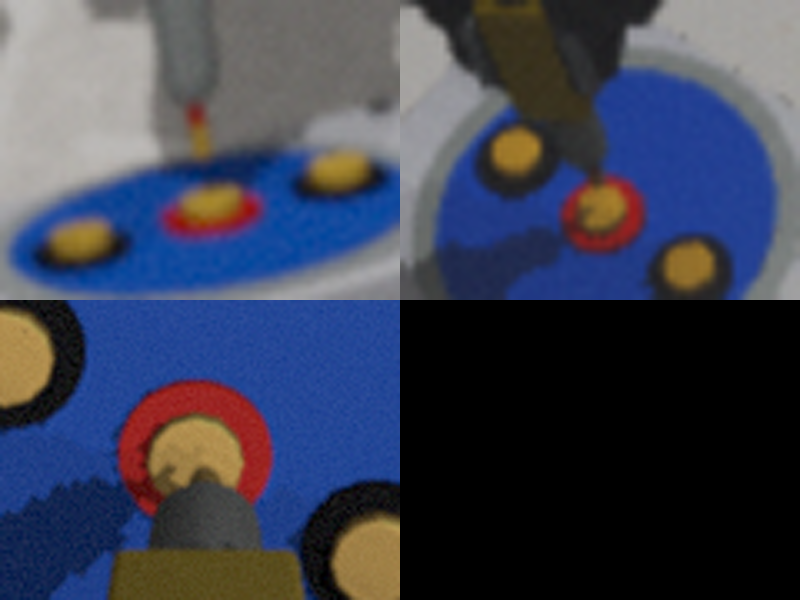

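```bash
sed -i 's/^FACE=.*/FACE=np.array([.6332,-.0105,.0695]); BY=4.3/' h.py; python3 -m crank '[{"rot":[0,0,0],"dp":[-0.0006,0.0006,0.003],"fingers":0},{"rot":[0,0,0],"dp":[0,0,0.003],"fingers":0},{"rot":[0,0,0],"dp":[0,0,0],"fingers":0},{"rot":[0,0,0],"dp":[0,0,0],"fingers":0}]'; python3 -c "
from h import *
st();aim(0)"
```

```text
clock: 15.0
tool_pos: [0.6074, -0.0129, 0.141]
ee_rot: [-162.4, -9.9, -57.4]
wrist_force: [-0.1, -0.6, -1.8]
opening: 0.0213
{'clock': 15.0, 'tool_pos': [0.607, -0.013, 0.141], 'ee_rot': [-162.392, -9.877, -57.444], 'wrist_force': [-0.139, -0.602, -1.818], 'ft_torque': [-0.065, 0.24, 0.039], 'opening': 0.021, 'joint_positions': [-14.974, 30.81, 104.781, 14.855, 26.088, 28.626]}
tip [ 0.6316 -0.0112  0.0748] force along n -1.64
rot [-0.07 -0.1   0.  ] dp [-0.0005 -0.0001  0.0055]
```

```bash
M='[{"rot":[0,0,0],"dp":[-0.0005,0,0.0015],"fingers":0},{"rot":[0,0,0],"dp":[0,0,0],"fingers":0}]'; python3 -m crank '[{"rot":[0,0,0],"dp":[-0.0005,0,0.002],"fingers":0},{"rot":[0,0,0],"dp":[0,0,0],"fingers":0}]' >/dev/null; python3 -c "
from h import *
aim(0)"; python3 -m crank '[{"rot":[0,0,0],"dp":[0,0,0.002],"fingers":0},{"rot":[0,0,0],"dp":[0,0,0],"fingers":0}]'>/dev/null; python3 -c "
from h import *
aim(0)"; python3 -m crank '[{"rot":[0,0,0],"dp":[0,0,0.0015],"fingers":0},{"rot":[0,0,0],"dp":[0,0,0],"fingers":0}]'>/dev/null; python3 -c "
from h import *
aim(0)"
```

```text
tip [ 0.6321 -0.0107  0.0726] force along n -1.69
rot [-0.07 -0.1  -0.  ] dp [-0.     -0.0002  0.0033]
tip [ 0.6328 -0.0106  0.0706] force along n -1.24
rot [-0.08 -0.1   0.  ] dp [ 0.     -0.0001  0.0011]
tip [ 0.6336 -0.0106  0.0692] force along n 0.09
rot [-0.09 -0.11 -0.  ] dp [-0.0001 -0.     -0.0004]
```

Contact is at the expected height (the force is up by 1.7 N). I press on in small steps towards 6 mm.

```bash
python3 -m crank '[{"rot":[0,0,0],"dp":[0,0,0.0015],"fingers":0},{"rot":[0,0,0],"dp":[0,0,0],"fingers":0}]' >/dev/null; python3 -c "
from h import *
aim(0)"; python3 -m crank '[{"rot":[0,0,0],"dp":[0,0,0.0015],"fingers":0},{"rot":[0,0,0],"dp":[0,0,0],"fingers":0}]'>/dev/null; python3 -c "
from h import *
aim(0)
ims=[]
for n in('scene','side'):
    d=eyes.get_image(n); a=pix(d,FACE)[0]; x,y=int(a[0])-30,int(a[1])-30
    ims.append(cv2.resize(d['pixels'][y:y+45,x:x+60,::-1],(400,300),interpolation=cv2.INTER_CUBIC))
cv2.imwrite('pics/c4.png',np.hstack(ims)); st()"
```

```text
tip [ 0.6341 -0.0106  0.0679] force along n 0.57
rot [-0.1  -0.12  0.  ] dp [-0.0001  0.     -0.0018]
tip [ 0.6345 -0.0105  0.0667] force along n 1.72
rot [-0.11 -0.13  0.  ] dp [-0.0001  0.0001 -0.0031]
{'clock': 15.933, 'tool_pos': [0.61, -0.012, 0.133], 'ee_rot': [-162.363, -9.912, -57.435], 'wrist_force': [-1.43, -0.675, 0.613], 'ft_torque': [-0.031, 0.382, 0.007], 'opening': 0.022, 'joint_positions': [-14.818, 31.753, 104.73, 15.261, 25.156, 28.287]}
```

View pics/c4.png

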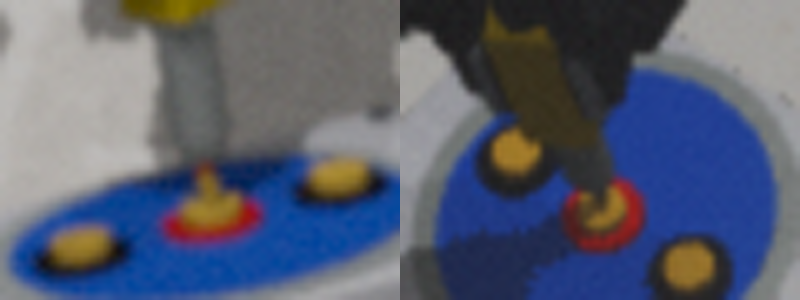

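The tip sits on the stud, with a little red still showing in scene (at about 205,165 of the crop). I press about 2 mm more.

```bash
python3 -m crank '[{"rot":[-0.1,-0.1,0],"dp":[0,0,0.0012],"fingers":0},{"rot":[0,0,0],"dp":[0,0,0.0004],"fingers":0},{"rot":[0,0,0],"dp":[0,0,0],"fingers":0}]' >/dev/null; python3 -c "
from h import *
aim(0)
st()
F=[]
for i in range(6):
    d=eyes.get_image('wrist'); F.append(r.observe()['wrist_force']@nrm())
print(np.round(F,2)); aim(0)
ims=[]
for n in('scene','side'):
    d=eyes.get_image(n); a=pix(d,FACE)[0]; x,y=int(a[0])-30,int(a[1])-30
    ims.append(cv2.resize(d['pixels'][y:y+45,x:x+60,::-1],(400,300),interpolation=cv2.INTER_CUBIC))
d=eyes.get_image('wrist'); ims.append(cv2.resize(d['pixels'][200:290,254:374,::-1],(400,300),interpolation=cv2.INTER_CUBIC)); ims.append(ims[0]*0)
cv2.imwrite('pics/c5.png',np.vstack([np.hstack(ims[:2]),np.hstack(ims[2:])]))"
```

```text
tip [ 0.635  -0.0105  0.0655] force along n 1.45
rot [-0.01 -0.03 -0.  ] dp [-0.0002  0.0002 -0.0043]
{'clock': 16.183, 'tool_pos': [0.611, -0.012, 0.132], 'ee_rot': [-162.462, -9.826, -57.401], 'wrist_force': [-2.001, -0.152, 0.811], 'ft_torque': [-0.039, 0.376, 0.012], 'opening': 0.022, 'joint_positions': [-14.794, 31.926, 104.591, 15.174, 25.245, 28.38]}
[1.3  1.15 2.85 2.32 1.73 1.12]
tip [ 0.6349 -0.0105  0.0656] force along n 1.12
rot [-0.01 -0.04  0.  ] dp [-0.0002  0.0002 -0.0043]
```

View pics/c5.png

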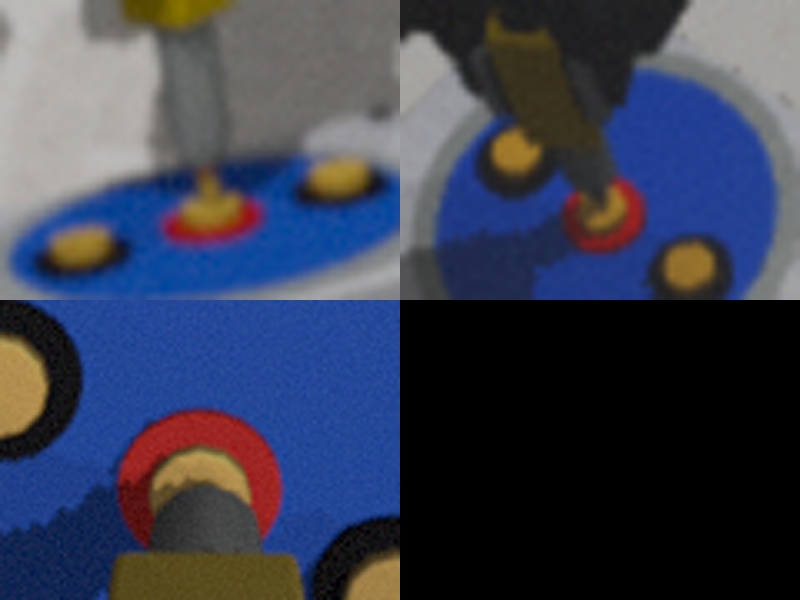

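```bash
python3 -m crank '[{"rot":[0,0,0],"dp":[0,0,0.0012],"fingers":0},{"rot":[0,0,0],"dp":[0,0,0.0006],"fingers":0},{"rot":[0,0,0],"dp":[0,0,0],"fingers":0}]' >/dev/null; python3 -c "
from h import *
F=[];P=[]
for i in range(14):
    d=eyes.get_image('scene'); s=r.observe(); F.append(s['wrist_force']); P.append(d['pixels'].astype(float))
F=np.array(F);print((F@nrm()).round(2),F.mean(0)); aim(0); st()
im=np.mean(P,0).astype(np.uint8); a=pix(d,FACE)[0]; x,y=int(a[0])-20,int(a[1])-25
np.save('pics/c6.npy',im)
cv2.imwrite('pics/c6.png',cv2.resize(im[y:y+30,x:x+40,::-1],(800,600),interpolation=cv2.INTER_CUBIC))"
```

```text
[2.06 2.57 2.07 2.2  2.13 2.98 2.05 3.14 2.91 2.05 2.59 2.51 2.01 2.97] [-2.0554391  -0.15073429  1.85280201]
tip [ 0.6355 -0.0104  0.0639] force along n 2.97
rot [-0.02 -0.04 -0.  ] dp [-0.0002  0.0002 -0.006 ]
{'clock': 17.583, 'tool_pos': [0.611, -0.012, 0.13], 'ee_rot': [-162.455, -9.835, -57.401], 'wrist_force': [-2.314, 0.879, 2.349], 'ft_torque': [-0.011, 0.404, 0.002], 'opening': 0.022, 'joint_positions': [-14.771, 32.116, 104.579, 15.262, 25.058, 28.299]}
```

View pics/c6.png

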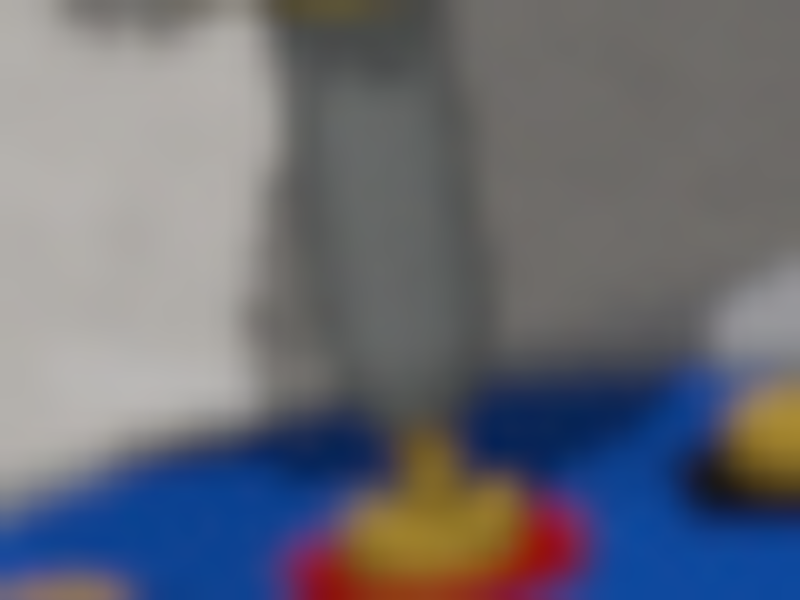

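```bash
python3 -m crank '[{"rot":[0,0,0],"dp":[-0.0001,0.0001,0.0004],"fingers":0},{"rot":[0,0,0],"dp":[0,0,0],"fingers":0}]' >/dev/null; python3 -c "
from h import *
F=[];I={}
for n in ('side','wrist'):
  P=[]
  for i in range(10):
    d=eyes.get_image(n); s=r.observe(); F.append(s['wrist_force']@nrm()); P.append(d['pixels'].astype(float))
  im=np.mean(P,0).astype(np.uint8); a=pix(d,FACE)[0]; t=pix(d,s['tool_pos']+Rt().apply([0,0,.0545]))[0]
  hw,hh=(20,15) if n=='side' else (48,36)
  M=cv2.getRotationMatrix2D((0,0),0,1)
  x,y=int(a[0])-hw,int(a[1])-hh; print(n,a,t,x,y)
  I[n]=cv2.resize(im[y:y+2*hh,x:x+2*hw,::-1],(400,300),interpolation=cv2.INTER_CUBIC)
  k=400/(2*hw)
  print('face in crop',(a-[x,y])*k,'nose',(t-[x,y])*k)
F=np.array(F);print(F.mean().round(2),F.std().round(2)); aim(0)
cv2.imwrite('pics/c7.png',np.hstack([I['side'],I['wrist']]))"
```

```text
side [355.00175252 247.8183183 ] [354.19592062 245.44161448] 335 232
face in crop [200.01752524 158.183183  ] nose [191.9592062  134.41614476]
wrist [314.52295535 257.46719805] [315.03163284 263.75934438] 266 221
face in crop [202.17898062 151.94665855] nose [204.29847017 178.1639349 ]
2.72 0.52
tip [ 0.6357 -0.0105  0.0636] force along n 2.98
rot [-0.03 -0.06 -0.  ] dp [-0.0002  0.0002 -0.0063]
```

View pics/c7.png

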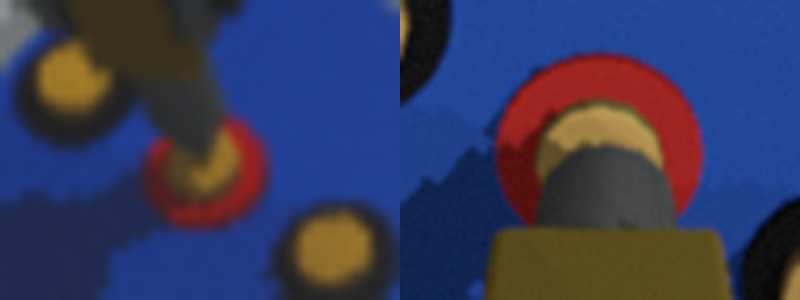

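```bash
python3 -c "
from h import *
st(); print(job.sign_off())"
```

```text
{'clock': 18.75, 'tool_pos': [0.612, -0.012, 0.13], 'ee_rot': [-162.442, -9.847, -57.408], 'wrist_force': [-2.059, -0.076, 2.42], 'ft_torque': [0.001, 0.38, -0.033], 'opening': 0.021, 'joint_positions': [-14.769, 32.151, 104.589, 15.296, 24.996, 28.268]}
the job is handed in; nothing more can be done
None
```

The job is handed in at 18.8 s, with the arm still holding the probe pressed on the red-ringed stud. The sign-off gives no verdict.

- **Slide:** I pushed it until the force rose sharply (about 24 N at most) and it moved no further. I then let go; in the pictures the pad was back within about 0.6 mm of its starting place.
- **Probe:** I gripped the small yellow probe by its square grip at 60 N, lifted it straight out of the stand and tilted it square to the slope. The last reading was within about 0.1° of the slope I measured.
- **Position on the stud:** the tip is within about 1 mm of the middle in the wrist and side views.
- **Tip depth:** the last net push was about 4.2 N, which means about 6 mm in. The arm's position gave 6.3 mm. In the scene view taken just before the final 0.4 mm nudge, the red had just vanished.
- **Uncertainty:** single force readings scatter by about 0.5 N, so the depth is good to about 1 mm. Before that nudge, force and position disagreed slightly, at 5.4–5.7 mm against 6.0 mm. Both are well short of the 12 mm stop.
- **Other objects:** I saw no sign of contact with the black-ringed studs. The arm's path stayed clear of the jar, chip tray and magazine, though I took no final picture to confirm they had not moved.

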